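Open the bench centrifuge past its safety catch

ROBOT

A 6-joint arm with a two-finger parallel gripper is mounted at the origin on a cart in front of the work surface, level with it; the furniture and walls round the work are solid. World frame = base frame: x ahead of the robot, y to its left, z up, the work surface at z = 0. Lengths are in m, angles in degrees, forces in N, time in s.
With the tool pointing down it reaches from about 0.4 to 0.925 m from the base axis. Payload 3.4 kg.
Tool frame: the origin (TCP) lies on the centre line of the jaws, within the pads' length; the fingertips stand 11 mm ahead of it and the grasp point (between the pads) lies 8 mm behind it; z points along the fingers, y is the line along which they close (so a half turn about z gives the same grasp; the last joint's range is limited). The gripper opens to 85 mm and grips with 20 to 120 N. Pads are 22 mm wide; open, the fingers measure 114 mm over their backs; the gripper's body (76 mm by 85 mm) begins 54 mm behind the grasp point. The pads swing forward as they close: fully open they stand 13 mm farther back than shut.
Start: joints at [-4.211, 17.578, 86.31, -0, 76.112, -4.211], TCP at [0.575, -0, 0.204] pointing down, gripper open.
Joint ranges: [-179.03, 179.03], [-60, 130.46], [8.19, 133.38], [-81.62, 261.62], [5.75, 156.47], [-153.77, 153.77]. Speed limits (degrees/s): [147.25, 147.25, 180, 180, 180, 180].

INTERFACE

Orientations are given as a 3x3 rotation matrix whose columns are the frame's x, y, z axes.
In Python, from cell import bot gives the robot as it stands.
- The arm moves only by the tool carry_out, never from a script. Its argument "rows" is a list of rows, each an object of numbers: "tx", "ty", "tz": the shift along the tool's x, y, z in cm; "ax", "ay", "az": the turn, a rotation vector about the tool's x, y, z in degrees; "gripper": the opening, from 0 (shut) to 1 (fully open). A call has 1 to 8 rows; each row is the pose to reach, as a shift and turn from the pose commanded when the call began, along the tool's axes at that moment; what a row does not reach only later rows make up. A row lasts 1/12 s, in which the tool goes at most 41.7 mm and 7.16 degrees, less where a joint would pass 70% of its speed; a pose out of reach is approached as far as the arm can. A call with a gripper value outside its range is refused whole. The fingers move at their own pace and stop on an object; "newtons" is the grip in N (left out, the last holds). Time passes only in rows, so rows that repeat a pose let the fingers close. It gives the time, the measured TCP pose, the force, the opening and the grip force at its end, in the units of the state.
- bot.observe(): the state, without advancing time (a new reading comes with each control period).
- bot.capture(name): name is "scene" or "side" or "wrist"; returns a dict with "frame" (420x560x3 uint8, blue, green, red), "z_map" (420x560 float32, m along the optical axis (not along the pixel's ray), 0 where there is no reading), "fx", "fy", "cx", "cy" (pixels), "R" (3x3) and "t" (3): a world point X has camera coordinates R X + t; the wrist camera has in their place "mount" (4x4, takes a point from camera to tool coordinates, whose origin is the TCP and whose axes are the flange's). Camera axes: x right, y down, z forward; pixel columns grow to the right and rows downward; lengths in m; the calibration is good to about 2 mm. A picture is of the moment at which its call begins: read the wrist's pose just before it.
- bot.job_done(): hands the job in; it is judged then, once.
The state is a dict: "time_s": time; "q": joint angles; "dq": joint speeds; "joint_efforts": joint torques, N m; "tool_pos": TCP position; "ee_rot": TCP orientation; "ft_force": force on the tool from outside, world axes, zero at the start; "moment": the same for the moment, N m; "width": finger opening in m; "grasp_force": force on a finger pad.
Only numpy, scipy, OpenCV 4.12 (cv2) and the standard library are available. Lean on these libraries where they do the work, as an engineer would, in place of code of your own. Each camera call takes 0.05 s, during which the arm holds its last target. There are 200 camera calls.

TASK

Open the bench centrifuge ready for loading: turn the latch knob on its lid clockwise to its stop, then lift the front lip about a centimetre until the lid is loose but not yet pulling on its safety catch. Reach under the lip from the front, feel along it from the right for the hidden steel tongue, push the tongue to the left and, keeping it pushed, lift the lid past the catch and swing it wide open, where it stays by itself. Feel your way gently: never wrench the lid or the tongue against a catch that is still holding, and leave the bottle, beaker and marker round the centrifuge where they stand.

Things in the scene. Friction and masses are not known exactly. Their poses are not given: they have to be found in the camera images.
- centrifuge: white bench centrifuge, grey lid, 227 x 230 x 200 mm, fixed. Origin: 134 mm behind its front, mid-width, on the bench; x to its back, y to its left (robot's view), z up. In mm: lid hinge line along y at x 70, z 170; low control deck in front (x -134 to -75, top z 86, dial to 92); front wall of the rotor housing at x -75, up to z 165; shut lid from z 147 (bottom of front lip) to 197 (top)
- lid (a joint): lid angle about its rear hinge, rad: 0 shut, 1.2 wide open at its stop. Counterbalanced friction hinge: the lid stays where it is left; 1 to 5 N at the lip move it. Latch free, it first lifts only to 0.075 (13 mm at the lip), where the safety catch stops it. Below 0.045 (8 mm) the lid locks the catch, which can be pushed only above that. Beyond 0.16 (27 mm) the lid has passed the catch for good
- lid_lip (a point): front bottom edge of the lid's lip, middle of its width, 175 mm from the hinge line; axes as the centrifuge when shut. The lip is a skirt 5 mm thick, 230 wide, 28 high (then the front slopes back 45 degrees), overhanging the deck by 29 mm; the space below and behind is open down to the deck (61 mm): fingertips tilted forward reach in. A 6 mm ledge runs along its inside 2 mm above the edge
- latch_grip (a point): centre of the black bar grip of the main latch on the lid, 46 mm ahead of the centrifuge's origin. The grip is 42 mm long, 12 wide, 22 high; this point is 11 mm below its top, 18 above the lid's top and 9 above the 36 mm disc under it. At latch angle 0 the bar lies along the centrifuge's x; the point's x runs along the bar, z is the turning axis, up
- latch (a joint): angle of the main latch, rad: 0 locked, growing as the grip turns clockwise seen from above, to its stop at 1.4. Its cam is clear of the keeper from 1.2 on. Friction 0.1 N m; it stays where it is left
- safety_catch (a joint): angle of the hidden catch, rad: 0 engaged (by a spring), growing to its stop at 0.7 as the tongue is pushed to the centrifuge's left (+y); frees the lid from 0.3 on (tab moved 7 mm; 16 mm at the stop), springs back when let go. The push grows from 2 N to 6 N, then it is rigid. More than 20 N, from lid or robot, strains it
- tongue_space (a point): point fixed on the centrifuge in mid-width under the lip, at x -88, z 140 mm of its frame. The catch's tongue, a plain steel bar 6 mm wide (y), hangs upright behind the lip at this x; its end, z 125 to 143, is a tab from x -100 to -84 (front edge 4 mm behind the lip's front). Its y differs from unit to unit, up to 40 mm either side of this point. It turns on an upright pin at x -68
- amber_bottle: small brown glass bottle, 47 mm wide, 103 mm high, to the right of the centrifuge; origin at the centre of its underside
- glass_beaker: small clear beaker, 47 mm wide, 56 mm high, to the left of the centrifuge; origin at the centre of its underside
- marker: white felt marker, 135 mm long, 15 mm thick, lying on the bench before the centrifuge; origin at the centre of its underside

How it is judged (in metres and radians):
On the way, in this order (a step that is already met when the one before it is completed fails the run):
1. the main latch is turned free (value of joint latch above 1.2 rad), for 0.1 s.
2. the lid is lifted slightly, up to its safety catch (value of joint lid above 0.03 rad), for 0.1 s.
3. the safety catch is pushed aside while the lid is up (value of joint safety_catch above 0.2 rad and value of joint lid above 0.03 rad), for 0.1 s.
At the end, for the whole second after the job is handed in: the lid stands wide open by itself (more than 1.0 rad of its 1.2) and at rest, the latch knob is still turned free (more than 1.0 rad) and the safety catch has sprung back (less than 0.1 rad) (value of joint each of lid, latch above 1 rad and velocity of joint lid between -0.05 and 0.05 rad/s and value of joint safety_catch below 0.1 rad); the robot touches nothing.
It fails at once if the safety catch is strained: more than 20 N on it, from the lid or the robot (contact force between safety_catch and anything else above 20 N).
It fails at once if the amber bottle is moved by more than 20 mm (distance of amber_bottle from where it was at the start of the episode above 0.02 m).
It fails at once if the glass beaker is moved by more than 20 mm (distance of glass_beaker from where it was at the start of the episode above 0.02 m).
It fails at once if the marker is moved by more than 20 mm (distance of marker from where it was at the start of the episode above 0.02 m).
It also fails if it takes over 72 s, if anything falls off the work surface, if the arm or the gripper's body presses on something with over 40 N, if the wrist force passes 120 N, or if a joint passes its speed limit or range.

## Working session

There is one attempt and no reset: what is moved stays moved. The work goes in short steps, Python scripts to look and compute and a tool call to move; the robot and the scene stay as the last step left them, time stands still between calls to the robot, and variables do not carry over. Pictures are saved under pics/ and viewed, at most 13 in all, crops included, and the job is handed in when it is done.

Besides the shell and the picture viewer there is one more tool, called after "Call:" by a JSON object that holds its "method" and its "body", one argument or row to a line. carry_out: Moves the arm, as the interface text tells. Its arguments: {"type":"object","properties":{"rows":{"type":"array"},"newtons":{"type":"number"}},"required":["rows"]}

```bash
mkdir -p pics; ls
python3 - <<'E'
from cell import bot
import cv2,numpy as np
s=bot.observe();print(s)
for n in ("scene","side"):
    c=bot.capture(n);cv2.imwrite(f"pics/{n}0.png",c["frame"]);np.savez(f"{n}0.npz",**c)
    print(n,c["fx"],c["cx"],c["cy"],c["R"],c["t"])
E
```

```text
pics
{'time_s': 0.0, 'q': array([-4.21064020e+00,  1.76224302e+01,  8.63863040e+01, -3.46033450e-04,
        7.61092100e+01, -4.21331863e+00]), 'dq': array([-0.04450713, -0.01427142,  0.05772578,  0.03077211, -0.00137298,
       -0.04463958]), 'joint_efforts': array([-2.40806599e-03, -4.57556927e+01, -2.51919490e+01, -3.95127336e-04,
        1.32516641e-02, -2.41733758e-06]), 'tool_pos': array([5.74231617e-01, 3.57208500e-05, 2.03163491e-01]), 'ee_rot': array([[-4.80539983e-05,  9.99997891e-01, -2.05338680e-03],
       [ 9.99999988e-01,  4.83524487e-05,  1.45296022e-04],
       [ 1.45395002e-04, -2.05337979e-03, -9.99997881e-01]]), 'ft_force': array([0.12685919, 0.77919291, 0.46535085]), 'moment': array([-0.01252874,  0.00670339,  0.00281156]), 'grasp_force': 0.0, 'width': 0.08584146441745015}
scene 507.4261280688544 275.48008096435143 207.49078009148027 [[-0.85942939 -0.51125279 -0.00130787]
 [-0.21234134  0.35927613 -0.90875289]
 [ 0.46507234 -0.78073123 -0.41733257]] [0.51389925 0.28034656 0.91396652]
side 537.0992227685829 276.42777854569863 213.2221256817634 [[ 0.99985596 -0.01316611 -0.01071039]
 [-0.01542535 -0.44171323 -0.89702368]
 [ 0.00707939  0.89705969 -0.44185269]] [-0.61451149  0.14172559  1.58719876]
```

View pics/scene0.png

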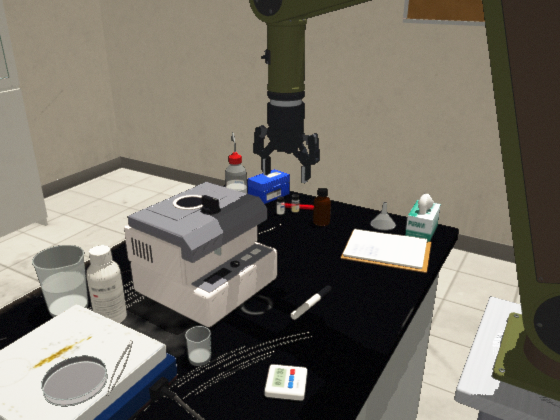

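View pics/side0.png

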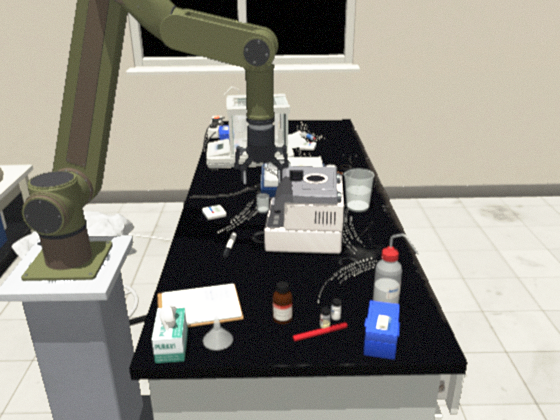

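Scene picture: the centrifuge is at about (200,250) with the deck facing front-right, and the black grip on the lid at (210,202). The beaker is at (199,346), the marker at (311,302) and the amber bottle at (322,208). Next I'll fit the pose from depth.

```bash
cat > h.py <<'E'
import numpy as np,cv2
def cloud(c):
    z=c["z_map"].astype(float);v,u=np.indices(z.shape)
    p=np.stack([(u-c["cx"])/c["fx"]*z,(v-c["cy"])/c["fy"]*z,z],-1)
    P=(p-c["t"])@c["R"]; P[z<=0]=np.nan
    return P
E
python3 - <<'E'
from h import *
C={n:dict(np.load(n+"0.npz")) for n in("scene","side")}
P={n:cloud(c) for n,c in C.items()}
print("grip",P["scene"][202,208:216],"beaker",P["scene"][346,199],"marker",P["scene"][302,311],"amber",P["scene"][210,322])
print("bench z",P["scene"][330,300],P["side"][270,230])
Q=np.concatenate([p.reshape(-1,3) for p in P.values()])
g=P["scene"][250,180];print(g)
ok=(abs(Q[:,0]-.75)<.25)&(abs(Q[:,1])<.25)&(Q[:,2]>.0)&(Q[:,2]<.25)
Q=Q[ok]
# height map image, 1mm/px, x up, y left
im=np.zeros((500,500),np.uint8)
for x,y,z in Q[np.argsort(Q[:,2])]:
    im[int((1.0-x)*1000)%500,int((.25-y)*1000)%500]=min(255,60+z*900) if z>.008 else 30
im=cv2.dilate(im,np.ones((3,3)))
cv2.imwrite("pics/top.png",cv2.applyColorMap(im,cv2.COLORMAP_JET))
np.save("Q.npy",Q)
E
```

```text
grip [[0.67185422 0.14161523 0.21969184]
 [0.67197273 0.13829027 0.21838767]
 [0.66748826 0.14066572 0.22031815]
 [0.66721414 0.13781571 0.21928555]
 [0.66470082 0.13775686 0.21983346]
 [0.65982191 0.14068484 0.22206573]
 [0.65726568 0.1407103  0.22265576]
 [0.65692686 0.13792871 0.22166414]] beaker [0.55038095 0.34037865 0.04901197] marker [0.46373041 0.0803436  0.01447496] amber [ 0.61300135 -0.27532782  0.04882603]
bench z [ 0.4498331   0.15412163 -0.00237452] [ 0.48161529 -0.06800144  0.00309969]
[0.65808635 0.2501981  0.16554929]
```

View pics/top.png

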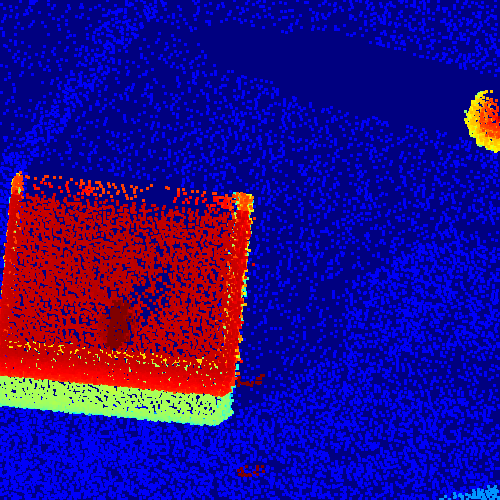

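The height map (1 mm/px) shows the centrifuge turned about -5°, with front deck corners near (-5,403) and (230,424) and the grip bar at (117,325). I'll fit it more finely.

Run:
```python
from h import *
from scipy.optimize import least_squares
C={n:dict(np.load(n+"0.npz")) for n in("scene","side")}
P={n:cloud(c).reshape(-1,3) for n,c in C.items()}
for n in P: P[n]=P[n][np.isfinite(P[n]).all(1)]
def loc(p,v):
    c,s=np.cos(v[2]),np.sin(v[2]);d=p[:,:2]-v[:2]
    return np.c_[d@[c,s],d@[-s,c],p[:,2]]
v=np.array([.722,.138,np.radians(-5.3)])
a=P["scene"];b=P["side"]
for it in range(6):
    L=loc(a,v);M=loc(b,v);w=12e-3 if it<3 else 6e-3
    fr=a[(abs(L[:,0]+.134)<w)&(abs(L[:,1])<.1)&(L[:,2]>.015)&(L[:,2]<.07)]
    lf=a[(abs(L[:,1]-.115)<w)&(abs(L[:,0])<.06)&(L[:,2]>.03)&(L[:,2]<.14)]
    rt=b[(abs(M[:,1]+.115)<w)&(abs(M[:,0])<.06)&(M[:,2]>.03)&(M[:,2]<.14)]
    lip=a[(abs(L[:,0]+.105)<w)&(abs(L[:,1])<.1)&(L[:,2]>.152)&(L[:,2]<.17)]
    f=lambda v:np.r_[loc(fr,v)[:,0]+.134,loc(lf,v)[:,1]-.115,loc(rt,v)[:,1]+.115]
    v=least_squares(f,v,loss="soft_l1",f_scale=.002).x
    print(v[:2],np.degrees(v[2]),[len(k) for k in(fr,lf,rt,lip)],[np.median(k) for k in (loc(fr,v)[:,0],loc(lf,v)[:,1],loc(rt,v)[:,1],loc(lip,v)[:,0])])
np.save("pose.npy",v)
for n,p in P.items():
    L=loc(p,v);g=L[(L[:,2]>.207)&(L[:,2]<.235)&(abs(L[:,0]+.046)<.05)&(abs(L[:,1])<.05)]
    print(n,"grip",len(g),g.min(0),g.max(0),np.median(g,0))
    t=L[(abs(L[:,0]-.02)<.04)&(abs(L[:,1])<.09)&(L[:,2]>.17)];print("lid top",np.median(t[:,2]))
    dk=L[(abs(L[:,0]+.12)<.01)&(abs(L[:,1])<.09)&(L[:,2]<.1)&(L[:,2]>.075)];print("deck",np.median(dk[:,2]))
    m=p[(abs(p[:,0]-.46)<.09)&(abs(p[:,1]-.08)<.1)&(p[:,2]>.008)&(p[:,2]<.03)];print("marker",m.min(0),m.max(0)) if len(m) else 0
    k=p[(abs(p[:,0]-.55)<.06)&(abs(p[:,1]-.33)<.06)&(p[:,2]>.012)];print("beaker",np.percentile(k,[1,99],axis=0) if len(k) else 0)
```

```text
[0.7206381  0.12820708] -5.337320953491554 [1408, 1601, 992, 539] [np.float64(-0.13400393893569124), np.float64(0.11455314542702665), np.float64(-0.11422525818611759), np.float64(-0.1040392395700114)]
[0.72055478 0.127711  ] -5.35438181674169 [1373, 1777, 1357, 530] [np.float64(-0.13401116621183654), np.float64(0.11494366923400569), np.float64(-0.11480197747115378), np.float64(-0.10400217617881435)]
[0.72055456 0.12771223] -5.354239928229713 [1371, 1777, 1355, 528] [np.float64(-0.13401523429689702), np.float64(0.11494257988466375), np.float64(-0.11479873980726706), np.float64(-0.1039972084126351)]
[0.72055182 0.12768675] -5.356923200181314 [1371, 1777, 1268, 528] [np.float64(-0.13401437995290008), np.float64(0.1149661993092322), np.float64(-0.11487136678504144), np.float64(-0.10399911258664499)]
[0.7205514  0.12768259] -5.35713981322752 [1371, 1776, 1268, 528] [np.float64(-0.13401468372321484), np.float64(0.11496947874785488), np.float64(-0.11491638953958522), np.float64(-0.103999175847621)]
[0.7205514  0.12768259] -5.35713981322752 [1371, 1776, 1268, 528] [np.float64(-0.13401468372321484), np.float64(0.11496947874785488), np.float64(-0.11491638953958522), np.float64(-0.103999175847621)]
scene grip 189 [-0.06983539 -0.00393893  0.20719743] [-0.02477552  0.0180293   0.2282698 ] [-0.05102598  0.0053048   0.21924581]
lid top 0.19955337019169517
deck 0.08612185515512982
marker [0.4512974  0.00189281 0.00813274] [0.482316   0.13722068 0.01851343]
beaker [[0.54595828 0.3010567  0.01273993]
 [0.58858453 0.38839181 0.05779623]]
side grip 105 [-0.06458205 -0.01862472  0.20703811] [-0.02202896  0.00629321  0.22774121] [-0.04293122 -0.00523129  0.21734418]
lid top 0.1988803233935667
deck 0.08449381724250891
marker [ 0.45656809 -0.00361653  0.00812395] [0.48599952 0.13946133 0.01734633]
beaker [[0.55138819 0.29612947 0.01300861]
 [0.60800083 0.38959757 0.07772138]]
```

Call:
{"method": "carry_out", "body": {
  "rows": [
    {"tz":-4,"az":-7,"gripper":1},
    {"tz":-7,"az":-14},
    {"tz":-7,"tx":3,"ty":2,"az":-21},
    {"tz":-7,"tx":6,"ty":4.5,"az":-28},
    {"tz":-7,"tx":9,"ty":7,"az":-35},
    {"tz":-7,"tx":12,"ty":9,"az":-42},
    {"tz":-7,"tx":13.2,"ty":9.98,"az":-49},
    {"tz":-7,"tx":13.2,"ty":9.98,"az":-56}
  ]
}}

```text
validation failed for argument at $.ro...
```

Call:
{"method": "carry_out", "body": {
  "rows": [
    {"az":-7},
    {"az":-14},
    {"az":-21},
    {"az":-28.64},
    {"az":-28.64},
    {"az":-28.64}
  ]
}}

```text
validation failed for argument at $.ro...
```

Run:
```python
from cell import bot
import cv2,numpy as np
from h import *
v=np.load("pose.npy")
s=bot.observe();print(s["q"],s["tool_pos"],s["ee_rot"])
c=bot.capture("wrist");print(c["mount"],c["fx"])
T=np.linalg.inv(c["mount"]);w=np.array([.6748,.1320,.226])
p=T@np.r_[s["ee_rot"].T@(w-s["tool_pos"]),1];print("expected grip px",c["fx"]*p[0]/p[2]+c["cx"],c["fy"]*p[1]/p[2]+c["cy"])
cv2.imwrite("pics/w1.png",c["frame"])
```

```text
[-4.21063677e+00  1.76200489e+01  8.63764056e+01  8.56093984e-04
  7.61111877e+01 -4.21097208e+00] [5.74322305e-01 3.72150345e-05 2.03252454e-01] [[-2.10950849e-06  9.99998247e-01 -1.87257349e-03]
 [ 9.99999988e-01  2.39490558e-06  1.52406789e-04]
 [ 1.52411006e-04 -1.87257314e-03 -9.99998235e-01]]
[[ 7.91213543e-04 -9.50443208e-01 -3.10897221e-01  7.95578499e-02]
 [ 9.99999210e-01  4.48478692e-04  1.17389081e-03  1.05324534e-03]
 [-9.76285772e-04 -3.10897905e-01  9.50442812e-01 -1.69651225e-01]
 [ 0.00000000e+00  0.00000000e+00  0.00000000e+00  1.00000000e+00]] 312.822758976472
expected grip px 528.1285983160919 -38.75712252310356
```

View pics/w1.png

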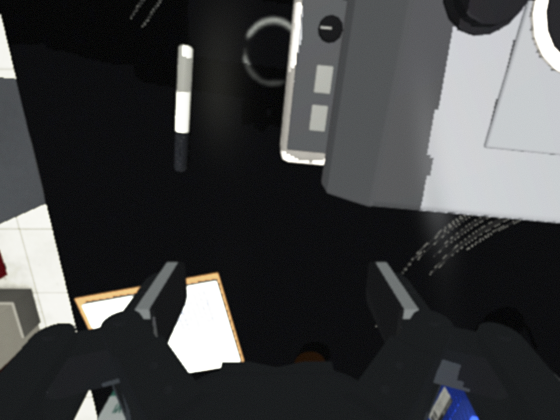

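The move was refused, so the view is still from the start pose. It shows the centrifuge at upper right and the knob at about (480,10). I'll retry with every key in each row.

Call:
{"method": "carry_out", "body": {
  "rows": [
    {"tx":0,"ty":0,"tz":-4,"ax":0,"ay":0,"az":-7,"gripper":1},
    {"tx":0,"ty":0,"tz":-7,"ax":0,"ay":0,"az":-14,"gripper":1},
    {"tx":3,"ty":2,"tz":-7,"ax":0,"ay":0,"az":-21,"gripper":1},
    {"tx":6,"ty":4.5,"tz":-7,"ax":0,"ay":0,"az":-28,"gripper":1},
    {"tx":9,"ty":7,"tz":-7,"ax":0,"ay":0,"az":-35,"gripper":1},
    {"tx":12,"ty":9,"tz":-7,"ax":0,"ay":0,"az":-42,"gripper":1},
    {"tx":13.2,"ty":9.98,"tz":-7,"ax":0,"ay":0,"az":-49,"gripper":1},
    {"tx":13.2,"ty":9.98,"tz":-7,"ax":0,"ay":0,"az":-56,"gripper":1}
  ]
}}

```text
time_s: 0.82
tool_pos: [0.6767, 0.1358, 0.2725]
ee_rot: [[-0.834, 0.551, -0.0], [0.551, 0.834, 0.002], [0.001, 0.001, -1.0]]
ft_force: [-0.3, -0.5, -0.5]
width: 0.0854
grasp_force: 0.0
```

Call:
{"method": "carry_out", "body": {
  "rows": [
    {"tx":0,"ty":0,"tz":0,"ax":0,"ay":0,"az":-7,"gripper":1},
    {"tx":0,"ty":0,"tz":0,"ax":0,"ay":0,"az":-14,"gripper":1},
    {"tx":0,"ty":0,"tz":0,"ax":0,"ay":0,"az":-21,"gripper":1},
    {"tx":0,"ty":0,"tz":0,"ax":0,"ay":0,"az":-28.64,"gripper":1},
    {"tx":0,"ty":0,"tz":0,"ax":0,"ay":0,"az":-28.64,"gripper":1},
    {"tx":0,"ty":0,"tz":0,"ax":0,"ay":0,"az":-28.64,"gripper":1}
  ]
}}

```text
time_s: 1.32
tool_pos: [0.6746, 0.132, 0.2736]
ee_rot: [[-0.995, 0.096, -0.001], [0.096, 0.995, -0.0], [0.001, -0.0, -1.0]]
ft_force: [0.1, -0.2, 1.2]
width: 0.0854
grasp_force: 0.0
```

Run:
```python
from cell import bot
import cv2,numpy as np
from h import *
s=bot.observe();print(s["q"],s["tool_pos"],s["ee_rot"])
c=bot.capture("wrist")
R=s["ee_rot"];t=s["tool_pos"];z=c["z_map"].astype(float);vv,u=np.indices(z.shape)
p=np.stack([(u-c["cx"])/c["fx"]*z,(vv-c["cy"])/c["fy"]*z,z],-1)@c["mount"][:3,:3].T+c["mount"][:3,3]
W=p@R.T+t
v=np.load("pose.npy");cs,sn=np.cos(v[2]),np.sin(v[2]);d=W[...,:2]-v[:2];L=np.stack([d@[cs,sn],d@[-sn,cs],W[...,2]],-1)
m=(z>0)&(abs(L[...,0]+.046)<.045)&(abs(L[...,1])<.04)&(L[...,2]>.214)&(L[...,2]<.24)
g=L[m];print(len(g),np.percentile(g,[2,50,98],axis=0) if len(g) else 0)
m=(z>0)&(abs(L[...,0]+.02)<.08)&(abs(L[...,1])<.1)&(L[...,2]>.19)&(L[...,2]<.205);print("top",np.median(L[m],0))
w=np.array([.6748,.1320,.226]);q=np.linalg.inv(c["mount"])@np.r_[R.T@(w-t),1];print("exp px",c["fx"]*q[0]/q[2]+c["cx"],c["fy"]*q[1]/q[2]+c["cy"])
cv2.imwrite("pics/w2.png",c["frame"])
```

```text
[ 7.54916589e+00  2.46358386e+01  6.51783434e+01  1.69847270e-03
  9.02402180e+01 -7.69270756e+01] [0.67457471 0.13197928 0.27360453] [[-9.95355939e-01  9.62583027e-02 -9.45123169e-04]
 [ 9.62584350e-02  9.95356371e-01 -9.53501289e-05]
 [ 9.31556126e-04 -1.85883394e-04 -9.99999549e-01]]
873 [[-0.06465399 -0.00545228  0.21800181]
 [-0.04686684  0.00054266  0.22555737]
 [-0.02497573  0.00586702  0.22711152]]
top [-2.41221713e-02 -1.39055580e-04  1.97614829e-01]
exp px 276.27063571977845 213.12228199603194
```

View pics/w2.png

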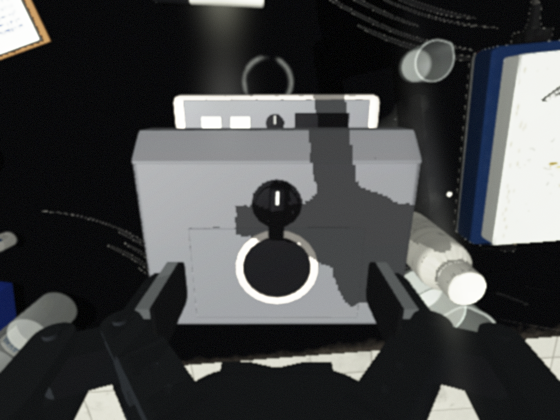

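The wrist view shows the grip bar at about (277,213), exactly where predicted, midway between the jaws. I'll go down and grip it.

Call:
{"method": "carry_out", "body": {
  "rows": [
    {"tx":0,"ty":0,"tz":3,"ax":0,"ay":0,"az":0,"gripper":1},
    {"tx":0,"ty":0,"tz":5.2,"ax":0,"ay":0,"az":0,"gripper":0.6},
    {"tx":0,"ty":0,"tz":5.2,"ax":0,"ay":0,"az":0,"gripper":0},
    {"tx":0,"ty":0,"tz":5.2,"ax":0,"ay":0,"az":0,"gripper":0},
    {"tx":0,"ty":0,"tz":5.2,"ax":0,"ay":0,"az":0,"gripper":0},
    {"tx":0,"ty":0,"tz":5.2,"ax":0,"ay":0,"az":0,"gripper":0},
    {"tx":0,"ty":0,"tz":5.2,"ax":0,"ay":0,"az":0,"gripper":0},
    {"tx":0,"ty":0,"tz":5.2,"ax":0,"ay":0,"az":0,"gripper":0}
  ],
  "newtons": 50
}}

```text
time_s: 2.03
tool_pos: [0.6756, 0.1321, 0.2237]
ee_rot: [[-0.996, 0.094, 0.003], [0.094, 0.996, 0.0], [-0.003, 0.001, -1.0]]
ft_force: [-0.8, -0.0, 0.6]
width: 0.0005
grasp_force: 0.0
```

Run:
```python
from cell import bot
import cv2
s=bot.observe();print(s["tool_pos"],s["width"],s["ft_force"],s["grasp_force"])
a=bot.capture("scene")["frame"][130:270,130:330];cv2.imwrite("pics/s3.png",cv2.resize(a,None,fx=4,fy=4,interpolation=2)[:600,:800])
```

```text
[0.67562267 0.13208489 0.22367513] 0.0005068987773137918 [-0.84469527 -0.00591116  0.6152399 ] 0.0
```

View pics/s3.png

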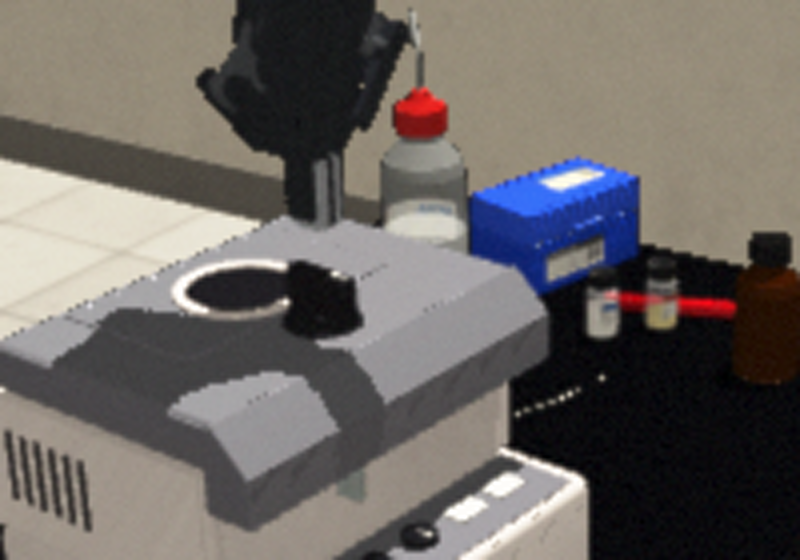

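Run:
```python
from cell import bot
import cv2
from h import *
s=bot.observe();c=bot.capture("scene");P=cloud(c);print(s["tool_pos"],s["q"])
for px in((183,208),(178,212),(170,205),(200,208)): print(px,P[px])
for w in(s["tool_pos"],[.6748,.132,.226],s["tool_pos"]+s["ee_rot"][:,2]*.011):
    p=c["R"]@w+c["t"];print(c["fx"]*p[0]/p[2]+c["cx"],c["fy"]*p[1]/p[2]+c["cy"],p[2])
# wrist
c=bot.capture("wrist");z=c["z_map"].astype(float)
cv2.imwrite("pics/w3.png",c["frame"])
```

```text
[0.67539358 0.13202653 0.22333446] [ 7.54515312e+00  2.59606086e+01  6.99801146e+01 -1.18882694e-04
  8.39422137e+01 -7.70805551e+01]
(183, 208) [0.66771535 0.14304535 0.26231786]
(178, 212) [0.66382431 0.1344318  0.27078928]
(170, 205) [0.67085157 0.14594617 0.29001297]
(200, 208) [0.6777958  0.13389737 0.21983614]
209.4104328025778 198.34873899875222 1.0317914100023085
209.57891054389023 197.20112020740777 1.0304236516731153
209.70053500021623 203.2817642387786 1.036390135366201
```

View pics/w3.png

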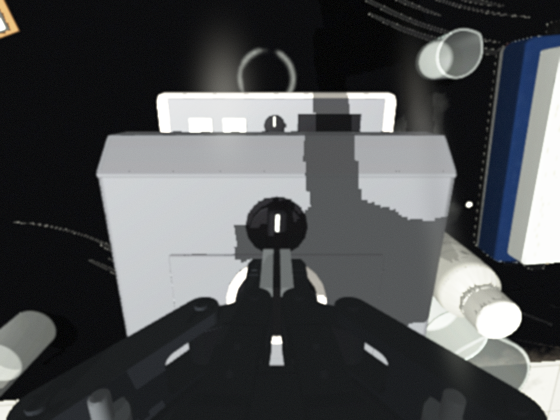

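Run:
```python
from cell import bot
from h import *
s=bot.observe();c=bot.capture("wrist");R=s["ee_rot"];t=s["tool_pos"];z=c["z_map"].astype(float);v,u=np.indices(z.shape)
p=np.stack([(u-c["cx"])/c["fx"]*z,(v-c["cy"])/c["fy"]*z,z],-1)@c["mount"][:3,:3].T+c["mount"][:3,3]
print("width",s["width"],t)
for px in((246,267),(246,285),(252,267),(252,285),(262,267),(275,285),(225,277),(212,270)): print(px,p[px],(p[px]@R.T+t))
c=bot.capture("scene");P=cloud(c);m=(abs(P[...,0]-.675)<.04)&(abs(P[...,1]-.132)<.04)&(P[...,2]>.2)&(P[...,2]<.3)
h,e=np.histogram(P[m][:,2],bins=np.arange(.2,.3,.005));print(list(zip(e.round(3),h)))
```

```text
width -0.0002207851273113087 [0.67506176 0.13200293 0.22280269]
(246, 267) [-0.00284375 -0.00537945 -0.00216944] [0.6773872  0.12638064 0.22497389]
(246, 285) [-0.00309303  0.00525085 -0.00162908] [0.67863092 0.13694102 0.22443626]
(252, 267) [ 0.00950653 -0.0043517  -0.03414389] [0.66515301 0.12855563 0.25693552]
(252, 285) [ 0.00996859  0.00426544 -0.03503071] [0.66549857 0.13717807 0.25782385]
(262, 267) [ 0.00945097 -0.00407142 -0.04385519] [0.66522413 0.1288282  0.26664693]
(275, 285) [ 0.00968574  0.00374539 -0.05530871] [0.66570974 0.13663115 0.27810201]
(225, 277) [ 0.01102002  0.00049365 -0.00346251] [0.66413262 0.13352541 0.22625368]
(212, 270) [ 0.01815072 -0.00351364 -0.0013412 ] [0.65666043 0.13020341 0.2241239 ]
[(np.float64(0.2), np.int64(99)), (np.float64(0.205), np.int64(68)), (np.float64(0.21), np.int64(35)), (np.float64(0.215), np.int64(37)), (np.float64(0.22), np.int64(40)), (np.float64(0.225), np.int64(46)), (np.float64(0.23), np.int64(0)), (np.float64(0.235), np.int64(0)), (np.float64(0.24), np.int64(0)), (np.float64(0.245), np.int64(0)), (np.float64(0.25), np.int64(20)), (np.float64(0.255), np.int64(22)), (np.float64(0.26), np.int64(35)), (np.float64(0.265), np.int64(31)), (np.float64(0.27), np.int64(33)), (np.float64(0.275), np.int64(33)), (np.float64(0.28), np.int64(35)), (np.float64(0.285), np.int64(34)), (np.float64(0.29), np.int64(29))]
```

Both cameras agree that the fingertips sit about 30 mm behind the reported TCP, not 11 mm ahead of it. The jaws closed above the knob without touching anything. I'll correct for this offset of roughly 41 mm and grip again.

Call:
{"method": "carry_out", "body": {
  "rows": [
    {"tx":0,"ty":0,"tz":0,"ax":0,"ay":0,"az":0,"gripper":0.6},
    {"tx":0,"ty":0,"tz":0,"ax":0,"ay":0,"az":0,"gripper":0.6},
    {"tx":0,"ty":0,"tz":0,"ax":0,"ay":0,"az":0,"gripper":0.6},
    {"tx":0,"ty":0,"tz":0,"ax":0,"ay":0,"az":0,"gripper":0.6},
    {"tx":0,"ty":0,"tz":2,"ax":0,"ay":0,"az":0,"gripper":0.6},
    {"tx":0,"ty":0,"tz":4,"ax":0,"ay":0,"az":0,"gripper":0.6},
    {"tx":0,"ty":0,"tz":4,"ax":0,"ay":0,"az":0,"gripper":0.6}
  ]
}}

```text
time_s: 2.87
tool_pos: [0.6719, 0.1316, 0.1779]
ee_rot: [[-0.996, 0.093, -0.008], [0.093, 0.996, -0.001], [0.008, -0.002, -1.0]]
ft_force: [-1.2, -0.7, -1.8]
width: 0.0511
grasp_force: 0.0
```

Call:
{"method": "carry_out", "body": {
  "rows": [
    {"tx":0,"ty":0,"tz":0,"ax":0,"ay":0,"az":0,"gripper":0},
    {"tx":0,"ty":0,"tz":0,"ax":0,"ay":0,"az":0,"gripper":0},
    {"tx":0,"ty":0,"tz":0,"ax":0,"ay":0,"az":0,"gripper":0},
    {"tx":0,"ty":0,"tz":0,"ax":0,"ay":0,"az":0,"gripper":0},
    {"tx":0,"ty":0,"tz":0,"ax":0,"ay":0,"az":0,"gripper":0},
    {"tx":0,"ty":0,"tz":0,"ax":0,"ay":0,"az":0,"gripper":0}
  ],
  "newtons": 50
}}

```text
time_s: 3.37
tool_pos: [0.6758, 0.132, 0.1837]
ee_rot: [[-0.996, 0.094, 0.003], [0.094, 0.996, 0.0], [-0.003, 0.0, -1.0]]
ft_force: [0.2, -1.5, 5.1]
width: 0.0106
grasp_force: 51.2
```

Call:
{"method": "carry_out", "body": {
  "rows": [
    {"tx":0,"ty":0,"tz":0,"ax":0,"ay":0,"az":4,"gripper":0},
    {"tx":0,"ty":0,"tz":0,"ax":0,"ay":0,"az":10,"gripper":0},
    {"tx":0,"ty":0,"tz":0,"ax":0,"ay":0,"az":16,"gripper":0},
    {"tx":0,"ty":0,"tz":0,"ax":0,"ay":0,"az":22,"gripper":0},
    {"tx":0,"ty":0,"tz":0,"ax":0,"ay":0,"az":28,"gripper":0},
    {"tx":0,"ty":0,"tz":0,"ax":0,"ay":0,"az":34,"gripper":0},
    {"tx":0,"ty":0,"tz":0,"ax":0,"ay":0,"az":40,"gripper":0},
    {"tx":0,"ty":0,"tz":0,"ax":0,"ay":0,"az":40,"gripper":0}
  ]
}}

```text
time_s: 4.03
tool_pos: [0.6758, 0.1318, 0.1836]
ee_rot: [[-0.701, 0.713, 0.003], [0.713, 0.701, -0.0], [-0.002, 0.002, -1.0]]
ft_force: [-0.1, -0.5, 4.6]
width: 0.0109
grasp_force: 51.4
```

Call:
{"method": "carry_out", "body": {
  "rows": [
    {"tx":0,"ty":0,"tz":0,"ax":0,"ay":0,"az":6,"gripper":0},
    {"tx":0,"ty":0,"tz":0,"ax":0,"ay":0,"az":12,"gripper":0},
    {"tx":0,"ty":0,"tz":0,"ax":0,"ay":0,"az":18,"gripper":0},
    {"tx":0,"ty":0,"tz":0,"ax":0,"ay":0,"az":24,"gripper":0},
    {"tx":0,"ty":0,"tz":0,"ax":0,"ay":0,"az":30,"gripper":0},
    {"tx":0,"ty":0,"tz":0,"ax":0,"ay":0,"az":35,"gripper":0},
    {"tx":0,"ty":0,"tz":0,"ax":0,"ay":0,"az":39,"gripper":0},
    {"tx":0,"ty":0,"tz":0,"ax":0,"ay":0,"az":39,"gripper":0}
  ]
}}

```text
time_s: 4.7
tool_pos: [0.6756, 0.1317, 0.1836]
ee_rot: [[-0.098, 0.995, 0.002], [0.995, 0.098, -0.0], [-0.0, 0.002, -1.0]]
ft_force: [-0.5, -0.0, 6.7]
width: 0.011
grasp_force: 51.5
```

Run:
```python
from cell import bot
s=bot.observe();print(s["tool_pos"],s["ee_rot"],s["moment"],s["q"],s["ft_force"],s["width"])
```

```text
[0.67560007 0.13174318 0.18361315] [[-9.84933066e-02  9.95134593e-01  2.49225886e-03]
 [ 9.95137614e-01  9.84941089e-02 -2.00956276e-04]
 [-4.45451358e-04  2.46034769e-03 -9.99996874e-01]] [-0.23475638  0.06783086 -0.07432556] [ 7.53687756e+00  2.73388304e+01  7.33358461e+01 -3.06892706e-02
  7.91852729e+01  1.89015214e+00] [-0.51655637 -0.02821582  6.68557575] 0.010973172126257116
```

Call:
{"method": "carry_out", "body": {
  "rows": [
    {"tx":0,"ty":0,"tz":0,"ax":0,"ay":0,"az":0,"gripper":0.5},
    {"tx":0,"ty":0,"tz":0,"ax":0,"ay":0,"az":0,"gripper":0.5},
    {"tx":0,"ty":0,"tz":-1,"ax":0,"ay":0,"az":0,"gripper":0.5},
    {"tx":0,"ty":0,"tz":-4,"ax":0,"ay":0,"az":0,"gripper":0.5},
    {"tx":0,"ty":0,"tz":-8,"ax":0,"ay":0,"az":0,"gripper":0.4},
    {"tx":-2,"ty":-3,"tz":-11.6,"ax":0,"ay":0,"az":5,"gripper":0.2},
    {"tx":-4,"ty":-7,"tz":-11.6,"ax":0,"ay":0,"az":11,"gripper":0.15},
    {"tx":-5.5,"ty":-8.5,"tz":-11.6,"ax":0,"ay":0,"az":11,"gripper":0.15}
  ]
}}

```text
time_s: 5.37
tool_pos: [0.5951, 0.0689, 0.3018]
ee_rot: [[0.095, 0.995, 0.005], [0.995, -0.095, 0.0], [0.001, 0.005, -1.0]]
ft_force: [-0.1, 0.1, -0.7]
width: 0.0126
grasp_force: 0.0
```

Call:
{"method": "carry_out", "body": {
  "rows": [
    {"tx":0,"ty":0,"tz":0,"ax":-7,"ay":0,"az":0,"gripper":0.15},
    {"tx":0,"ty":0,"tz":0,"ax":-14,"ay":0,"az":0,"gripper":0.15},
    {"tx":0,"ty":0,"tz":0,"ax":-21,"ay":0,"az":0,"gripper":0.15},
    {"tx":0,"ty":0,"tz":0,"ax":-28,"ay":0,"az":0,"gripper":0.15},
    {"tx":0,"ty":0,"tz":0,"ax":-35,"ay":0,"az":0,"gripper":0.15},
    {"tx":0,"ty":0,"tz":0,"ax":-42,"ay":0,"az":0,"gripper":0.15},
    {"tx":0,"ty":0,"tz":0,"ax":-49,"ay":0,"az":0,"gripper":0.15},
    {"tx":0,"ty":0,"tz":0,"ax":-49,"ay":0,"az":0,"gripper":0.15}
  ]
}}

```text
time_s: 6.03
tool_pos: [0.5927, 0.069, 0.297]
ee_rot: [[0.092, 0.653, 0.752], [0.996, -0.06, -0.07], [-0.001, 0.755, -0.656]]
ft_force: [0.5, -0.9, -0.5]
width: 0.0126
grasp_force: 0.0
```

Run:
```python
from cell import bot
import numpy as np
s=bot.observe();print(s["time_s"],s["tool_pos"],s["ee_rot"],s["q"],s["width"])
# planar fit
from scipy.optimize import least_squares
D=[(17.62,86.38,76.11,.5743,.2033),(24.636,65.178,90.24,.6874,.2736),(27.339,73.336,79.185,.6883,.1836)]
q=s["q"];D.append((q[1],q[2],q[4],np.hypot(*s["tool_pos"][:2]),s["tool_pos"][2]))
def fk(p,a,b,c):
    a,b,c=np.radians([a,a+b,a+b+c]);A,h,L2,L3,e,d=p
    return np.array([A+L2*np.sin(a)+L3*np.sin(b)+e*np.cos(b)+d*np.sin(c),h+L2*np.cos(a)+L3*np.cos(b)-e*np.sin(b)+d*np.cos(c)])
f=lambda p:np.concatenate([fk(p,*x[:3])-x[3:] for x in D])
r=least_squares(f,[0,.4,.5,.5,0,.25]);print(r.x,r.fun)
np.save("fk.npy",r.x)
for th in(50,60,65,70,75,80):
  for tx,tz in((-.135,.13),(-.084,.13),(-.085,.17),(-.04,.3)):
    t=np.radians(th);rr=np.hypot(.7206+(tx+.03*np.sin(t))*.9956-.007,.06);zz=tz-.03*np.cos(t)
    g=lambda x:np.r_[fk(r.x,x[0],x[1],180-th-x[0]-x[1])-[rr,zz]]
    o=least_squares(g,[20,90],bounds=([-60,8],[130,133]));print(th,tx,tz,o.x.round(1),(180-th-o.x.sum()).round(1),abs(o.fun).max().round(4))
```

```text
6.0333 [0.59270173 0.06902085 0.29698799] [[ 9.16812485e-02  6.52860538e-01  7.51909347e-01]
 [ 9.95788100e-01 -5.95170821e-02 -6.97407769e-02]
 [-7.79550836e-04  7.55136302e-01 -6.55567356e-01]] [ 10.41829297  -1.88444232 117.78111379 -36.91884404  19.91023411
  45.63201326] 0.012643173165142605
[0.00630414 0.20237214 0.68338047 0.39719219 0.11391754 0.43955819] [-0.00414397  0.0042113   0.00091829 -0.00223804  0.00214004  0.00074437
  0.00108563 -0.00271762]
50 -0.135 0.13 [ 21. 133.] -24.0 0.0548
50 -0.084 0.13 [ 25.7 133. ] -28.7 0.022
50 -0.085 0.17 [ 20.6 133. ] -23.6 0.0033
50 -0.04 0.3 [  7.6 116.4] 6.0 0.0
60 -0.135 0.13 [ 26.2 133. ] -39.2 0.1152
60 -0.084 0.13 [ 31.1 133. ] -44.1 0.0807
60 -0.085 0.17 [ 24.6 133. ] -37.6 0.06
60 -0.04 0.3 [ 10.9 126.3] -17.2 0.0
65 -0.135 0.13 [ 30.9 133. ] -48.9 0.1471
65 -0.084 0.13 [ 35.6 133. ] -53.6 0.1095
65 -0.085 0.17 [ 28.1 133. ] -46.1 0.0888
65 -0.04 0.3 [ 14.2 131.3] -30.5 0.0
70 -0.135 0.13 [ 37.6 133. ] -60.6 0.1786
70 -0.084 0.13 [ 41.5 133. ] -64.5 0.136
70 -0.085 0.17 [ 33. 133.] -56.0 0.1173
70 -0.04 0.3 [ 17.3 133. ] -40.3 0.016
75 -0.135 0.13 [ 46.5 133. ] -74.5 0.2052
75 -0.084 0.13 [ 48.8 133. ] -76.8 0.1572
75 -0.085 0.17 [ 39.3 133. ] -67.3 0.1436
75 -0.04 0.3 [ 20.5 133. ] -48.5 0.0404
80 -0.135 0.13 [ 57.5 133. ] -90.5 0.2196
80 -0.084 0.13 [ 57.4 133. ] -90.4 0.169
80 -0.085 0.17 [ 47.2 133. ] -80.2 0.1642
80 -0.04 0.3 [ 24.8 133. ] -57.8 0.0646
```

```bash
cat > kin.py <<'E'
import numpy as np
from scipy.spatial.transform import Rotation as Ro
from scipy.optimize import least_squares
A,h,L2,L3,e,d=np.load("fk.npy")
v=np.load("pose.npy")
lo=np.array([-179,-60,8.2,-81.6,5.75,-153.7]);hi=np.array([179,130.4,133.3,261.6,156.4,153.7])
def fk(q):
    r=np.radians(q);a=r[1];b=r[1]+r[2]
    R3=Ro.from_euler("ZY",[r[0],b]);R=R3*Ro.from_euler("ZYZ",[r[3],r[4],r[5]+np.pi/2])
    w=np.array([A+L2*np.sin(a)+L3*np.sin(b)+e*np.cos(b),0,h+L2*np.cos(a)+L3*np.cos(b)-e*np.sin(b)])
    return Ro.from_euler("Z",r[0]).apply(w)+d*R.as_matrix()[:,2],R
def ik(p,R,q0):
    f=lambda q:np.r_[(fk(q)[0]-p)*10,(R.inv()*fk(q)[1]).as_rotvec()*3]
    return least_squares(f,np.clip(q0,lo+.1,hi-.1),bounds=(lo,hi))
def w2l(p): # world->centrifuge
    c,s=np.cos(v[2]),np.sin(v[2]);D=np.asarray(p)[:2]-v[:2];return np.array([c*D[0]+s*D[1],-s*D[0]+c*D[1],p[2]])
def l2w(p):
    c,s=np.cos(v[2]),np.sin(v[2]);return np.array([v[0]+c*p[0]-s*p[1],v[1]+s*p[0]+c*p[1],p[2]])
def Rt(th,flip=1): # tool y along +-centrifuge y, z tilted th forward of down
    t=np.radians(th);z=np.array([np.sin(t),0,-np.cos(t)]);y=np.array([0,flip,0.]);M=np.c_[np.cross(y,z),y,z]
    return Ro.from_euler("Z",v[2])*Ro.from_matrix(M)
TIP=-.030
E
python3 - <<'E'
from cell import bot
from kin import *
s=bot.observe();q=s["q"];p,R=fk(q);print(p-s["tool_pos"],np.degrees((R.inv()*Ro.from_matrix(s["ee_rot"])).as_rotvec()))
for fl in(1,-1):
  for th in(30,35,40,45,50):
    R=Rt(th,fl);z=R.as_matrix()[:,2];best=None
    for tip in((-.14,-.075,.13),(-.088,-.075,.118),(-.088,.04,.118),(-.088,.03,.15),(-.05,0,.3)):
        o=min((ik(l2w(tip)-TIP*z,R,g) for g in([7,20,110,0,20,-90*fl],[7,20,110,-50,20,-90*fl],[7,20,110,60,20,-90*fl])),key=lambda o:o.cost)
        print(fl,th,tip,o.x.round(0),"cost %.1e"%o.cost)
E
```

```text
[ 0.0243883  -0.04698374  0.02428324] [ 6.36110936e-15  1.90833281e-14 -4.77083202e-15]
1 30 (-0.14, -0.075, 0.13) [ 13.  17. 122. -36.  16. -40.] cost 3.0e-30
1 30 (-0.088, -0.075, 0.118) [ 11.  20. 117. -31.  16. -46.] cost 7.8e-30
1 30 (-0.088, 0.04, 0.118) [ 24.  23. 112. -38.  23. -28.] cost 1.4e-24
1 30 (-0.088, 0.03, 0.15) [ 23.  20. 110. -32.  27. -36.] cost 7.7e-30
1 30 (-0.05, 0, 0.3) [ 18.  11.  95. -16.  47. -59.] cost 6.8e-30
1 35 (-0.14, -0.075, 0.13) [ 15.  17. 127. -78.  11.   4.] cost 4.8e-29
1 35 (-0.088, -0.075, 0.118) [ 12.  21. 122. -72.  10.  -3.] cost 1.7e-27
1 35 (-0.088, 0.04, 0.118) [ 26.  23. 116. -62.  20.  -3.] cost 1.6e-28
1 35 (-0.088, 0.03, 0.15) [ 25.  20. 114. -51.  22. -16.] cost 4.7e-25
1 35 (-0.05, 0, 0.3) [ 19.  10.  99. -22.  40. -52.] cost 5.4e-30
1 40 (-0.14, -0.075, 0.13) [ 16.  17. 127. -82.  13.   9.] cost 2.1e-02
1 40 (-0.088, -0.075, 0.118) [ 13.  21. 122. -82.  11.   6.] cost 1.8e-02
1 40 (-0.088, 0.04, 0.118) [ 28.  24. 119. -82.  21.  18.] cost 2.4e-03
1 40 (-0.088, 0.03, 0.15) [ 27.  21. 119. -77.  21.  12.] cost 5.8e-27
1 40 (-0.05, 
[... 1862 characters left out ...]
5, 0.13) [  9.  15. 125. -53.   6. 154.] cost 1.5e-01
-1 45 (-0.088, -0.075, 0.118) [  8.  19. 121. -54.   6. 154.] cost 1.4e-01
-1 45 (-0.088, 0.04, 0.118) [ 21.  21. 115. -45.  16. 154.] cost 2.0e-01
-1 45 (-0.088, 0.03, 0.15) [ 21.  18. 115. -45.  17. 154.] cost 1.4e-01
-1 45 (-0.05, 0, 0.3) [ 23.   9. 109. -45.  28. 152.] cost 2.5e-29
-1 50 (-0.14, -0.075, 0.13) [  9.  14. 125. -54.   6. 154.] cost 3.0e-01
-1 50 (-0.088, -0.075, 0.118) [  8.  18. 121. -54.   6. 154.] cost 2.8e-01
-1 50 (-0.088, 0.04, 0.118) [ 20.  20. 115. -46.  13. 154.] cost 3.6e-01
-1 50 (-0.088, 0.03, 0.15) [ 20.  17. 116. -47.  15. 154.] cost 2.7e-01
-1 50 (-0.05, 0, 0.3) [ 21.   9. 110. -48.  24. 154.] cost 1.8e-02
```

```bash
cat > refit.py <<'E'
from kin import *
import kin
from cell import bot
s=bot.observe()
D=[([-4.2106,17.62,86.376,0,76.111,-4.211],[.57432,0,.20325]),([7.549,24.6358,65.178,0,90.24,-76.93],[.67457,.13198,.2736]),([7.537,27.339,73.336,-.03,79.185,1.89],[.6756,.13174,.18361]),([7.545,25.96,69.98,0,83.94,-77.08],[.67539,.13203,.22333]),(s["q"],s["tool_pos"])]
def f(p):
    kin.A,kin.h,kin.L2,kin.L3,kin.e,kin.d=p
    return np.concatenate([fk(q)[0]-t for q,t in D])
r=least_squares(f,[0,.2,.6,.4,.1,.35]);print(r.x.round(4),abs(r.fun).max());np.save("fk.npy",r.x);f(r.x)
q0=s["q"]
for th in(30,35,38,41):
    R=Rt(th,1);z=R.as_matrix()[:,2]
    for tip in((-.14,-.075,.17),(-.14,-.075,.13),(-.09,-.075,.11),(-.09,.045,.11),(-.09,.045,.15),(-.05,.03,.3)):
        o=min((ik(l2w(tip)-TIP*z,R,g) for g in([7,20,110,0,20,-90],[7,20,110,-50,20,-90],[7,20,110,60,20,-90],[7,20,110,120,20,-120])),key=lambda o:o.cost)
        print(th,tip,o.x.round(0),"cost %.1e"%o.cost)
E
python3 refit.py
```

```text
[0.1178 0.2098 0.5501 0.3392 0.1187 0.3273] 0.0428855470545284
30 (-0.14, -0.075, 0.17) [ 11.  15. 117. -23.  21. -55.] cost 2.9e-30
30 (-0.14, -0.075, 0.13) [ 11.  21. 120. -38.  13. -39.] cost 3.8e-30
30 (-0.09, -0.075, 0.11) [  9.  26. 115. -35.  12. -43.] cost 3.7e-30
30 (-0.09, 0.045, 0.11) [ 22.  28. 108. -40.  21. -28.] cost 7.9e-30
30 (-0.09, 0.045, 0.15) [ 22.  24. 106. -30.  27. -38.] cost 1.6e-30
30 (-0.05, 0.03, 0.3) [ 19.  14.  88. -15.  51. -59.] cost 2.0e-30
35 (-0.14, -0.075, 0.17) [ 11.  15. 121. -44.  14. -33.] cost 6.5e-30
35 (-0.14, -0.075, 0.13) [ 11.  21. 124. -82.  10.   5.] cost 2.8e-04
35 (-0.09, -0.075, 0.11) [ 10.  27. 118. -82.   9.   4.] cost 1.7e-04
35 (-0.09, 0.045, 0.11) [ 23.  29. 112. -65.  17.  -2.] cost 1.5e-24
35 (-0.09, 0.045, 0.15) [ 23.  24. 110. -48.  22. -21.] cost 1.3e-30
35 (-0.05, 0.03, 0.3) [ 19.  13.  93. -20.  44. -54.] cost 5.3e-30
38 (-0.14, -0.075, 0.17) [ 12.  16. 123. -69.  11.  -7.] cost 1.7e-29
38 (-0.14, -0.075, 0.13) [ 12.  21. 123. -82.  10.   6.] cost 1.1e-02
38 (-0.09, -0.075, 0.11) [ 10.  26. 118. -82.   9.   4.] cost 1.1e-02
38 (-0.09, 0.045, 0.11) [ 24.  29. 114. -82.  18.  15.] cost 1.4e-04
38 (-0.09, 0.045, 0.15) [ 24.  24. 112. -62.  20.  -6.] cost 1.3e-24
38 (-0.05, 0.03, 0.3) [ 20.  12.  95. -24.  40. -51.] cost 1.3e-30
41 (-0.14, -0.075, 0.17) [ 12.  16. 124. -82.  12.   5.] cost 3.0e-03
41 (-0.14, -0.075, 0.13) [ 12.  20. 123. -82.  11.   6.] cost 3.8e-02
41 (-0.09, -0.075, 0.11) [ 10.  26. 118. -82.  10.   4.] cost 3.8e-02
41 (-0.09, 0.045, 0.11) [ 24.  29. 113. -82.  19.  15.] cost 1.0e-02
41 (-0.09, 0.045, 0.15) [ 24.  25. 114. -79.  19.  11.] cost 3.5e-25
41 (-0.05, 0.03, 0.3) [ 21.  12.  97. -29.  36. -46.] cost 1.4e-30
```

```bash
sed -i 's/^A,h,L2,L3,e,d=.*/A,h,L2,L3,e,d,o=(list(np.load("fk.npy"))+[0])[:7]/; s/np.array(\[A+L2\*np.sin(a)+L3\*np.sin(b)+e\*np.cos(b),0,/np.array([A+L2*np.sin(a)+L3*np.sin(b)+e*np.cos(b),o,/' kin.py
sed -i 's/kin.e,kin.d=p/kin.e,kin.d,kin.o=p/; s/\[0,.2,.6,.4,.1,.35\]/[0,.2,.6,.4,.1,.35,.04]/' refit.py; python3 refit.py
```

```text
[0.     0.1922 0.6465 0.4166 0.1092 0.3984 0.0422] 2.71268593995696e-05
30 (-0.14, -0.075, 0.17) [  6.  11. 115. -14.  24. -68.] cost 1.5e-28
30 (-0.14, -0.075, 0.13) [  6.  15. 118. -19.  18. -62.] cost 5.0e-28
30 (-0.09, -0.075, 0.11) [  5.  20. 114. -18.  17. -64.] cost 2.2e-24
30 (-0.09, 0.045, 0.11) [ 19.  23. 109. -31.  24. -40.] cost 1.0e-30
30 (-0.09, 0.045, 0.15) [ 19.  20. 106. -25.  29. -46.] cost 1.1e-30
30 (-0.05, 0.03, 0.3) [ 15.  13.  91. -14.  49. -63.] cost 3.2e-30
35 (-0.14, -0.075, 0.17) [  7.  11. 119. -25.  16. -56.] cost 1.4e-31
35 (-0.14, -0.075, 0.13) [  7.  16. 122. -43.  10. -38.] cost 9.5e-30
35 (-0.09, -0.075, 0.11) [  5.  21. 118. -43.   9. -39.] cost 3.1e-30
35 (-0.09, 0.045, 0.11) [ 20.  23. 112. -51.  19. -19.] cost 1.9e-29
35 (-0.09, 0.045, 0.15) [ 20.  20. 110. -39.  23. -32.] cost 3.2e-27
35 (-0.05, 0.03, 0.3) [ 17.  11.  95. -19.  42. -58.] cost 6.4e-30
38 (-0.14, -0.075, 0.17) [  7.  11. 122. -40.  12. -40.] cost 8.6e-31
38 (-0.14, -0.075, 0.13) [  7.  16. 125. -79.   8.  -1.] cost 1.6e-28
38 (-0.09, -0.075, 0.11) [  6.  21. 121. -82.   7.   0.] cost 2.6e-05
38 (-0.09, 0.045, 0.11) [ 21.  24. 115. -68.  17.  -2.] cost 2.0e-27
38 (-0.09, 0.045, 0.15) [ 21.  20. 112. -52.  20. -19.] cost 9.0e-29
38 (-0.05, 0.03, 0.3) [ 17.  11.  98. -23.  38. -53.] cost 1.9e-30
41 (-0.14, -0.075, 0.17) [  8.  12. 124. -68.   9. -12.] cost 3.7e-27
41 (-0.14, -0.075, 0.13) [  8.  16. 125. -82.   8.   2.] cost 7.9e-03
41 (-0.09, -0.075, 0.11) [  6.  21. 120. -82.   7.   0.] cost 1.0e-02
41 (-0.09, 0.045, 0.11) [ 22.  24. 116. -82.  18.  13.] cost 6.7e-04
41 (-0.09, 0.045, 0.15) [ 22.  20. 115. -67.  19.  -3.] cost 7.2e-29
41 (-0.05, 0.03, 0.3) [ 18.  11. 100. -28.  34. -48.] cost 3.5e-30
```

```bash
cat > go.py <<'E'
from kin import *
from cell import bot
def go(tip,th=35):
    s=bot.observe();R0=Ro.from_matrix(s["ee_rot"]);R=Rt(th);z=R.as_matrix()[:,2]
    p=l2w(tip)-TIP*z;d=R0.inv().apply(p-s["tool_pos"])*100;r=np.degrees((R0.inv()*R).as_rotvec())
    print("t(cm)",d.round(2),"rot",r.round(2),"ang",np.linalg.norm(r).round(1),"now tip",(w2l(s["tool_pos"]+TIP*s["ee_rot"][:,2])*1000).round(1),"f",s["ft_force"].round(1),"q",s["q"].round(0),s["time_s"])
if __name__=="__main__":
    import sys;a=[float(x) for x in sys.argv[1:]];go(np.array(a[:3])/1000,*(a[3:] or [35]))
E
python3 go.py -140 -75 250; python3 go.py -140 -75 170
```

```text
t(cm) [-0.46 -5.47  4.62] rot [ 11.04  10.99 -89.41] ang 90.8 now tip [-144.5  -70.4  316.7] f [ 0.5 -0.9 -0.5] q [ 10.  -2. 118. -37.  20.  46.] 6.0333
t(cm) [ -0.45 -11.51   9.86] rot [ 11.04  10.99 -89.41] ang 90.8 now tip [-144.5  -70.4  316.7] f [ 0.5 -0.9 -0.5] q [ 10.  -2. 118. -37.  20.  46.] 6.0333
```

Call:
{"method": "carry_out", "body": {
  "rows": [
    {"tx":0,"ty":0,"tz":0,"ax":0.9,"ay":0.9,"az":-7,"gripper":0},
    {"tx":0,"ty":0,"tz":0,"ax":1.7,"ay":1.7,"az":-14,"gripper":0},
    {"tx":0,"ty":-1,"tz":1,"ax":2.6,"ay":2.6,"az":-21,"gripper":0},
    {"tx":0,"ty":-2,"tz":2,"ax":3.5,"ay":3.4,"az":-28,"gripper":0},
    {"tx":0,"ty":-3,"tz":3,"ax":4.3,"ay":4.3,"az":-35,"gripper":0},
    {"tx":-0.2,"ty":-4,"tz":4,"ax":5.2,"ay":5.2,"az":-42,"gripper":0},
    {"tx":-0.4,"ty":-5.4,"tz":4.6,"ax":6,"ay":6,"az":-49,"gripper":0},
    {"tx":-0.4,"ty":-5.4,"tz":4.6,"ax":6.9,"ay":6.9,"az":-56,"gripper":0}
  ]
}}

```text
time_s: 6.7
tool_pos: [0.5913, 0.0642, 0.2229]
ee_rot: [[-0.574, 0.505, 0.645], [0.652, 0.758, -0.013], [-0.495, 0.413, -0.764]]
ft_force: [-0.5, 0.1, -0.3]
width: -0.0001
grasp_force: 0.0
```

```bash
python3 go.py -140 -75 170
```

```text
t(cm) [ 3.86 -3.18  5.92] rot [  4.24   4.05 -36.45] ang 36.9 now tip [-142.1  -76.7  245.8] f [-0.5  0.1 -0.3] q [  5.   4. 118. -12.  19. -35.] 6.7
```

Call:
{"method": "carry_out", "body": {
  "rows": [
    {"tx":0,"ty":0,"tz":0,"ax":0.8,"ay":0.8,"az":-7,"gripper":0},
    {"tx":1,"ty":-0.8,"tz":1.5,"ax":1.6,"ay":1.6,"az":-14,"gripper":0},
    {"tx":2,"ty":-1.6,"tz":3,"ax":2.4,"ay":2.4,"az":-21,"gripper":0},
    {"tx":3,"ty":-2.4,"tz":4.5,"ax":3.3,"ay":3.2,"az":-28,"gripper":0},
    {"tx":3.86,"ty":-3.18,"tz":5.92,"ax":4.24,"ay":4.05,"az":-35,"gripper":0},
    {"tx":3.86,"ty":-3.18,"tz":5.92,"ax":4.24,"ay":4.05,"az":-36.4,"gripper":0},
    {"tx":3.86,"ty":-3.18,"tz":5.92,"ax":4.24,"ay":4.05,"az":-36.4,"gripper":0}
  ]
}}

```text
time_s: 7.28
tool_pos: [0.595, 0.0658, 0.149]
ee_rot: [[-0.811, 0.098, 0.577], [0.084, 0.995, -0.052], [-0.579, 0.007, -0.815]]
ft_force: [-0.1, -0.2, 0.5]
width: -0.0002
grasp_force: 0.0
```

```bash
python3 go.py -140 -75 115
python3 - <<'E'
from cell import bot
import cv2
from kin import *
from h import cloud
s=bot.observe();c=bot.capture("side");t=s["tool_pos"]+TIP*s["ee_rot"][:,2];p=c["R"]@t+c["t"];u,v_=c["fx"]*p[0]/p[2]+c["cx"],c["fy"]*p[1]/p[2]+c["cy"];print(u,v_)
a,b=int(v_)-75,int(u)-100;f=c["frame"].copy();im=cv2.resize(f[a:a+150,b:b+200],None,fx=4,fy=4,interpolation=cv2.INTER_CUBIC);cv2.circle(im,(int((u-b)*4),int((v_-a)*4)),4,(0,0,255),1);cv2.imwrite("pics/side5.png",im)
E
```

```text
t(cm) [ 3.68 -0.21  4.57] rot [ 0.13  0.39 -0.46] ang 0.6 now tip [-136.6  -73.4  173.4] f [-0.1 -0.2  0.5] q [  7.  11. 119. -25.  16. -55.] 7.2833
262.8969682250576 195.30979456475205
```

View pics/side5.png

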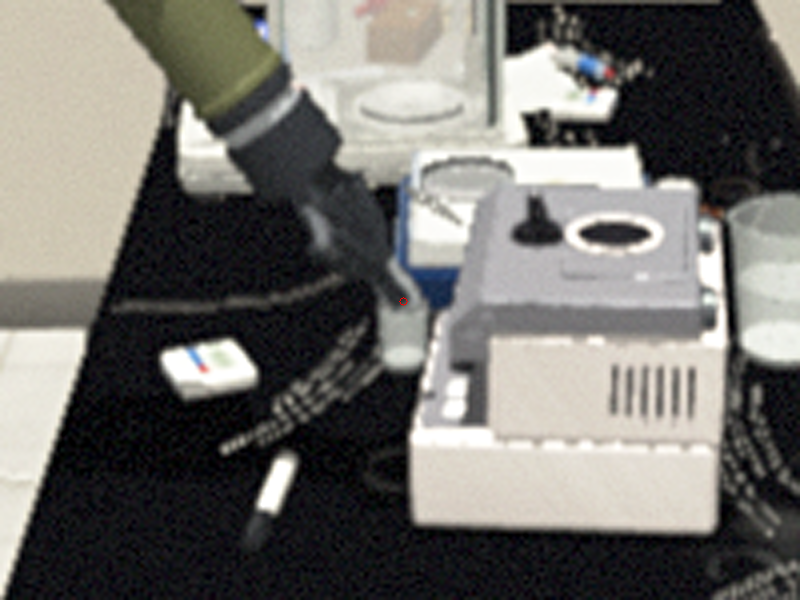

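The side view shows the fingertips at (403,300), exactly where predicted, in front of the lip. The knob bar is turned across. I'll go down and in under the lip on the right.

```bash
python3 go.py -138 -75 107;python3 go.py -94 -75 107
```

```text
t(cm) [ 4.09 -0.24  5.39] rot [ 0.16  0.51 -0.57] ang 0.8 now tip [-136.2  -73.3  174.5] f [ 0.2  0.6 -0.8] q [  7.  11. 119. -25.  16. -55.] 7.3333
t(cm) [ 0.51 -0.21  7.94] rot [ 0.16  0.51 -0.57] ang 0.8 now tip [-136.2  -73.3  174.5] f [ 0.2  0.6 -0.8] q [  7.  11. 119. -25.  16. -55.] 7.3333
```

Call:
{"method": "carry_out", "body": {
  "rows": [
    {"tx":1.4,"ty":-0.1,"tz":1.8,"ax":0,"ay":0.3,"az":-0.3,"gripper":0},
    {"tx":2.8,"ty":-0.2,"tz":3.6,"ax":0.1,"ay":0.5,"az":-0.5,"gripper":0},
    {"tx":4.1,"ty":-0.2,"tz":5.4,"ax":0.1,"ay":0.5,"az":-0.5,"gripper":0},
    {"tx":4.1,"ty":-0.2,"tz":5.4,"ax":0.1,"ay":0.5,"az":-0.5,"gripper":0},
    {"tx":4.1,"ty":-0.2,"tz":5.4,"ax":0.1,"ay":0.5,"az":-0.5,"gripper":0}
  ]
}}

```text
time_s: 7.75
tool_pos: [0.5931, 0.0642, 0.0819]
ee_rot: [[-0.815, 0.094, 0.571], [0.077, 0.996, -0.053], [-0.574, 0.001, -0.819]]
ft_force: [-0.3, -0.4, -0.5]
width: 0.0004
grasp_force: 0.0
```

```bash
python3 go.py -94 -75 107
```

```text
t(cm) [-3.65  0.02  2.49] rot [ 0.05  0.02 -0.06] ang 0.1 now tip [-138.2  -75.2  106.4] f [-0.3 -0.4 -0.5] q [  7.  19. 124. -66.   7. -14.] 7.75
```

Call:
{"method": "carry_out", "body": {
  "rows": [
    {"tx":-0.8,"ty":0,"tz":0.55,"ax":0,"ay":0,"az":0,"gripper":0},
    {"tx":-1.6,"ty":0,"tz":1.1,"ax":0,"ay":0,"az":0,"gripper":0},
    {"tx":-2.4,"ty":0,"tz":1.65,"ax":0,"ay":0,"az":0,"gripper":0},
    {"tx":-3.1,"ty":0,"tz":2.1,"ax":0,"ay":0,"az":0,"gripper":0},
    {"tx":-3.65,"ty":0,"tz":2.5,"ax":0,"ay":0,"az":0,"gripper":0},
    {"tx":-3.65,"ty":0,"tz":2.5,"ax":0,"ay":0,"az":0,"gripper":0},
    {"tx":-3.65,"ty":0,"tz":2.5,"ax":0,"ay":0,"az":0,"gripper":0}
  ]
}}

```text
time_s: 8.33
tool_pos: [0.638, 0.06, 0.0839]
ee_rot: [[-0.814, 0.094, 0.573], [0.078, 0.996, -0.053], [-0.576, 0.002, -0.818]]
ft_force: [-0.7, -0.5, -0.2]
width: -0.0002
grasp_force: 0.0
```

```bash
cat > lid.py <<'E'
from cell import bot
from kin import *
from h import cloud
# lid angle: fit tilt of top panel in centrifuge frame from the scene + side cameras
c,s_=np.cos(v[2]),np.sin(v[2])
for n in("scene","side"):
    P=cloud(bot.capture(n)).reshape(-1,3);P=P[np.isfinite(P).all(1)];D=P[:,:2]-v[:2]
    L=np.c_[D@[c,s_],D@[-s_,c],P[:,2]]
    k=(abs(L[:,0]+.02)<.07)&(abs(L[:,1]-.02)<.07)&(L[:,2]>.185)&(L[:,2]<.24);L=L[k]
    m=np.ones(len(L),bool)
    for _ in range(6):
        a,b=np.polyfit(L[m,0],L[m,2],1);m=abs(L[:,2]-a*L[:,0]-b)<.004
    print(n,"lid angle",(-np.arctan(a)).round(4),m.sum(),"z@x=0",b.round(4))
s=bot.observe();print("tip",(w2l(s["tool_pos"]+TIP*s["ee_rot"][:,2])*1000).round(1),"f",s["ft_force"].round(1),s["time_s"])
E
python3 lid.py; python3 go.py -94 -75 112
```

```text
scene lid angle -0.0331 1876 z@x=0 0.1991
side lid angle -0.0301 643 z@x=0 0.1985
tip [-94.  -75.1 107.8] f [-0.1  0.   0.4] 8.4333
t(cm) [-0.23  0.   -0.34] rot [ 0.04  0.07 -0.01] ang 0.1 now tip [-94.  -75.1 107.8] f [-0.1  0.   0.4] q [  5.  21. 119. -46.   8. -35.] 8.4333
```

Call:
{"method": "carry_out", "body": {
  "rows": [
    {"tx":-0.06,"ty":0,"tz":-0.08,"ax":0,"ay":0,"az":0,"gripper":0},
    {"tx":-0.12,"ty":0,"tz":-0.16,"ax":0,"ay":0,"az":0,"gripper":0},
    {"tx":-0.17,"ty":0,"tz":-0.25,"ax":0,"ay":0,"az":0,"gripper":0},
    {"tx":-0.23,"ty":0,"tz":-0.33,"ax":0,"ay":0,"az":0,"gripper":0},
    {"tx":-0.23,"ty":0,"tz":-0.33,"ax":0,"ay":0,"az":0,"gripper":0}
  ]
}}

```text
time_s: 8.85
tool_pos: [0.6372, 0.0603, 0.0867]
ee_rot: [[-0.815, 0.092, 0.571], [0.076, 0.996, -0.053], [-0.574, 0.0, -0.819]]
ft_force: [-0.3, -0.5, 0.8]
width: -0.0001
grasp_force: 0.0
```

Call:
{"method": "carry_out", "body": {
  "rows": [
    {"tx":-0.06,"ty":0,"tz":-0.08,"ax":0,"ay":0,"az":0,"gripper":0},
    {"tx":-0.12,"ty":0,"tz":-0.16,"ax":0,"ay":0,"az":0,"gripper":0},
    {"tx":-0.12,"ty":0,"tz":-0.16,"ax":0,"ay":0,"az":0,"gripper":0}
  ]
}}

```text
time_s: 9.1
tool_pos: [0.6373, 0.0603, 0.0886]
ee_rot: [[-0.816, 0.092, 0.571], [0.076, 0.996, -0.053], [-0.574, 0.0, -0.819]]
ft_force: [-0.2, 0.5, 0.5]
width: -0.0
grasp_force: 0.0
```

Call:
{"method": "carry_out", "body": {
  "rows": [
    {"tx":-0.06,"ty":0,"tz":-0.08,"ax":0,"ay":0,"az":0,"gripper":0},
    {"tx":-0.12,"ty":0,"tz":-0.16,"ax":0,"ay":0,"az":0,"gripper":0},
    {"tx":-0.12,"ty":0,"tz":-0.16,"ax":0,"ay":0,"az":0,"gripper":0}
  ]
}}

```text
time_s: 9.35
tool_pos: [0.637, 0.0602, 0.0903]
ee_rot: [[-0.816, 0.092, 0.571], [0.076, 0.996, -0.053], [-0.573, 0.0, -0.819]]
ft_force: [-0.2, 0.1, -0.2]
width: 0.0001
grasp_force: 0.2
```

Call:
{"method": "carry_out", "body": {
  "rows": [
    {"tx":-0.06,"ty":0,"tz":-0.08,"ax":0,"ay":0,"az":0,"gripper":0},
    {"tx":-0.12,"ty":0,"tz":-0.16,"ax":0,"ay":0,"az":0,"gripper":0},
    {"tx":-0.12,"ty":0,"tz":-0.16,"ax":0,"ay":0,"az":0,"gripper":0}
  ]
}}

```text
time_s: 9.6
tool_pos: [0.6364, 0.0601, 0.0918]
ee_rot: [[-0.817, 0.093, 0.57], [0.076, 0.996, -0.053], [-0.572, -0.0, -0.82]]
ft_force: [-1.4, 0.2, -2.0]
width: 0.0003
grasp_force: 1.1
```

```bash
python3 lid.py
```

```text
scene lid angle -0.0278 1851 z@x=0 0.1994
side lid angle -0.0262 647 z@x=0 0.1988
tip [-94.6 -75.2 116.4] f [-1.2 -0.2 -1.4] 9.7
```

Call:
{"method": "carry_out", "body": {
  "rows": [
    {"tx":-0.06,"ty":0,"tz":-0.08,"ax":0,"ay":0,"az":0,"gripper":0},
    {"tx":-0.12,"ty":0,"tz":-0.16,"ax":0,"ay":0,"az":0,"gripper":0},
    {"tx":-0.17,"ty":0,"tz":-0.25,"ax":0,"ay":0,"az":0,"gripper":0},
    {"tx":-0.23,"ty":0,"tz":-0.33,"ax":0,"ay":0,"az":0,"gripper":0},
    {"tx":-0.29,"ty":0,"tz":-0.41,"ax":0,"ay":0,"az":0,"gripper":0},
    {"tx":-0.29,"ty":0,"tz":-0.41,"ax":0,"ay":0,"az":0,"gripper":0}
  ]
}}

```text
time_s: 10.2
tool_pos: [0.6361, 0.06, 0.0969]
ee_rot: [[-0.817, 0.093, 0.57], [0.076, 0.996, -0.053], [-0.572, -0.0, -0.82]]
ft_force: [-5.2, 1.7, -3.4]
width: 0.0
grasp_force: 2.9
```

```bash
python3 lid.py
```

```text
scene lid angle 0.0021 1763 z@x=0 0.2014
side lid angle 0.0004 637 z@x=0 0.2009
tip [-94.9 -75.2 121.5] f [-5.4  1.6 -2.5] 10.3
```

Call:
{"method": "carry_out", "body": {
  "rows": [
    {"tx":-0.06,"ty":0,"tz":-0.08,"ax":0,"ay":0,"az":0,"gripper":0},
    {"tx":-0.12,"ty":0,"tz":-0.16,"ax":0,"ay":0,"az":0,"gripper":0},
    {"tx":-0.17,"ty":0,"tz":-0.25,"ax":0,"ay":0,"az":0,"gripper":0},
    {"tx":-0.23,"ty":0,"tz":-0.33,"ax":0,"ay":0,"az":0,"gripper":0},
    {"tx":-0.26,"ty":0,"tz":-0.37,"ax":0,"ay":0,"az":0,"gripper":0},
    {"tx":-0.26,"ty":0,"tz":-0.37,"ax":0,"ay":0,"az":0,"gripper":0},
    {"tx":-0.26,"ty":0,"tz":-0.37,"ax":0,"ay":0,"az":0,"gripper":0}
  ]
}}

```text
time_s: 10.88
tool_pos: [0.6358, 0.06, 0.1011]
ee_rot: [[-0.817, 0.093, 0.569], [0.076, 0.996, -0.053], [-0.572, -0.001, -0.821]]
ft_force: [-6.1, 0.1, -2.1]
width: 0.0002
grasp_force: 3.2
```

```bash
python3 lid.py
```

```text
scene lid angle 0.0252 1682 z@x=0 0.2032
side lid angle 0.0272 629 z@x=0 0.2028
tip [-95.3 -75.2 125.7] f [-5.8  1.4 -1.9] 10.9833
```

Call:
{"method": "carry_out", "body": {
  "rows": [
    {"tx":0.08,"ty":0,"tz":0.12,"ax":0,"ay":0,"az":0,"gripper":0},
    {"tx":0.17,"ty":0,"tz":0.25,"ax":0,"ay":0,"az":0,"gripper":0},
    {"tx":0.17,"ty":0.2,"tz":0.25,"ax":0,"ay":0,"az":0,"gripper":0},
    {"tx":0.17,"ty":0.4,"tz":0.25,"ax":0,"ay":0,"az":0,"gripper":0},
    {"tx":0.17,"ty":0.6,"tz":0.25,"ax":0,"ay":0,"az":0,"gripper":0},
    {"tx":0.17,"ty":0.8,"tz":0.25,"ax":0,"ay":0,"az":0,"gripper":0},
    {"tx":0.17,"ty":1.0,"tz":0.25,"ax":0,"ay":0,"az":0,"gripper":0},
    {"tx":0.17,"ty":1.2,"tz":0.25,"ax":0,"ay":0,"az":0,"gripper":0}
  ]
}}

```text
time_s: 11.65
tool_pos: [0.6385, 0.0723, 0.0989]
ee_rot: [[-0.816, 0.092, 0.571], [0.076, 0.996, -0.053], [-0.573, 0.0, -0.819]]
ft_force: [-2.3, -2.3, -1.8]
width: 0.0001
grasp_force: 1.7
```

```bash
python3 lid.py
```

```text
scene lid angle 0.0258 1668 z@x=0 0.2032
side lid angle 0.0287 632 z@x=0 0.2028
tip [-93.7 -62.6 123.5] f [-3.8 -1.9 -1.7] 11.75
```

Call:
{"method": "carry_out", "body": {
  "rows": [
    {"tx":0.11,"ty":0,"tz":0.07,"ax":0,"ay":0,"az":0,"gripper":0},
    {"tx":0.22,"ty":0,"tz":0.14,"ax":0,"ay":0,"az":0,"gripper":0},
    {"tx":0.22,"ty":0,"tz":0.14,"ax":0,"ay":0,"az":0,"gripper":0},
    {"tx":0.22,"ty":0,"tz":0.14,"ax":0,"ay":0,"az":0,"gripper":0}
  ]
}}

```text
time_s: 12.08
tool_pos: [0.639, 0.0729, 0.0975]
ee_rot: [[-0.814, 0.091, 0.573], [0.075, 0.996, -0.052], [-0.576, 0.001, -0.818]]
ft_force: [1.3, 0.3, 0.2]
width: -0.0003
grasp_force: 0.0
```

```bash
python3 lid.py
```

```text
scene lid angle 0.0253 1671 z@x=0 0.2032
side lid angle 0.0338 628 z@x=0 0.2027
tip [-93.8 -62.5 121.8] f [-0.1 -0.4  0.8] 12.1833
```

Free now, and the lid holds at about 0.058. I'll feel leftward.

Call:
{"method": "carry_out", "body": {
  "rows": [
    {"tx":0,"ty":0.15,"tz":0,"ax":0,"ay":0,"az":0,"gripper":0},
    {"tx":0,"ty":0.3,"tz":0,"ax":0,"ay":0,"az":0,"gripper":0},
    {"tx":0,"ty":0.45,"tz":0,"ax":0,"ay":0,"az":0,"gripper":0},
    {"tx":0,"ty":0.6,"tz":0,"ax":0,"ay":0,"az":0,"gripper":0},
    {"tx":0,"ty":0.75,"tz":0,"ax":0,"ay":0,"az":0,"gripper":0},
    {"tx":0,"ty":0.9,"tz":0,"ax":0,"ay":0,"az":0,"gripper":0},
    {"tx":0,"ty":1.0,"tz":0,"ax":0,"ay":0,"az":0,"gripper":0}
  ]
}}

```text
time_s: 12.77
tool_pos: [0.6384, 0.0825, 0.0965]
ee_rot: [[-0.816, 0.092, 0.571], [0.076, 0.996, -0.053], [-0.574, 0.0, -0.819]]
ft_force: [-0.7, -0.4, 0.2]
width: 0.0003
grasp_force: 0.0
```

```bash
python3 go.py -94 -75 121.5
```

```text
t(cm) [-0.09 -2.23  0.  ] rot [ 0.05 -0.    0.06] ang 0.1 now tip [-94.7 -52.7 121. ] f [-0.7 -0.4  0.2] q [  8.  20. 117. -41.  12. -38.] 12.7667
```

Call:
{"method": "carry_out", "body": {
  "rows": [
    {"tx":0,"ty":0.15,"tz":0,"ax":0,"ay":0,"az":0,"gripper":0},
    {"tx":0,"ty":0.3,"tz":0,"ax":0,"ay":0,"az":0,"gripper":0},
    {"tx":0,"ty":0.45,"tz":0,"ax":0,"ay":0,"az":0,"gripper":0},
    {"tx":0,"ty":0.6,"tz":0,"ax":0,"ay":0,"az":0,"gripper":0},
    {"tx":0,"ty":0.75,"tz":0,"ax":0,"ay":0,"az":0,"gripper":0},
    {"tx":0,"ty":0.9,"tz":0,"ax":0,"ay":0,"az":0,"gripper":0},
    {"tx":0,"ty":0.9,"tz":0,"ax":0,"ay":0,"az":0,"gripper":0}
  ]
}}

```text
time_s: 13.35
tool_pos: [0.6393, 0.0915, 0.0965]
ee_rot: [[-0.816, 0.092, 0.571], [0.075, 0.996, -0.053], [-0.574, 0.0, -0.819]]
ft_force: [0.6, -0.3, -0.2]
width: 0.0002
grasp_force: 0.0
```

Call:
{"method": "carry_out", "body": {
  "rows": [
    {"tx":0,"ty":0.15,"tz":0,"ax":0,"ay":0,"az":0,"gripper":0},
    {"tx":0,"ty":0.3,"tz":0,"ax":0,"ay":0,"az":0,"gripper":0},
    {"tx":0,"ty":0.45,"tz":0,"ax":0,"ay":0,"az":0,"gripper":0},
    {"tx":0,"ty":0.6,"tz":0,"ax":0,"ay":0,"az":0,"gripper":0},
    {"tx":0,"ty":0.75,"tz":0,"ax":0,"ay":0,"az":0,"gripper":0},
    {"tx":0,"ty":0.9,"tz":0,"ax":0,"ay":0,"az":0,"gripper":0},
    {"tx":0,"ty":0.9,"tz":0,"ax":0,"ay":0,"az":0,"gripper":0}
  ]
}}

```text
time_s: 13.93
tool_pos: [0.6402, 0.1005, 0.0965]
ee_rot: [[-0.816, 0.092, 0.571], [0.075, 0.996, -0.052], [-0.574, 0.0, -0.819]]
ft_force: [0.2, 0.2, 0.2]
width: 0.0002
grasp_force: 0.0
```

Call:
{"method": "carry_out", "body": {
  "rows": [
    {"tx":0,"ty":0.15,"tz":0,"ax":0,"ay":0,"az":0,"gripper":0},
    {"tx":0,"ty":0.3,"tz":0,"ax":0,"ay":0,"az":0,"gripper":0},
    {"tx":0,"ty":0.45,"tz":0,"ax":0,"ay":0,"az":0,"gripper":0},
    {"tx":0,"ty":0.6,"tz":0,"ax":0,"ay":0,"az":0,"gripper":0},
    {"tx":0,"ty":0.75,"tz":0,"ax":0,"ay":0,"az":0,"gripper":0},
    {"tx":0,"ty":0.9,"tz":0,"ax":0,"ay":0,"az":0,"gripper":0},
    {"tx":0,"ty":0.9,"tz":0,"ax":0,"ay":0,"az":0,"gripper":0}
  ]
}}

```text
time_s: 14.52
tool_pos: [0.641, 0.1095, 0.0966]
ee_rot: [[-0.816, 0.092, 0.571], [0.075, 0.996, -0.053], [-0.574, 0.0, -0.819]]
ft_force: [-0.5, -0.1, -0.3]
width: -0.0001
grasp_force: 0.0
```

Call:
{"method": "carry_out", "body": {
  "rows": [
    {"tx":0,"ty":0.15,"tz":0,"ax":0,"ay":0,"az":0,"gripper":0},
    {"tx":0,"ty":0.3,"tz":0,"ax":0,"ay":0,"az":0,"gripper":0},
    {"tx":0,"ty":0.45,"tz":0,"ax":0,"ay":0,"az":0,"gripper":0},
    {"tx":0,"ty":0.6,"tz":0,"ax":0,"ay":0,"az":0,"gripper":0},
    {"tx":0,"ty":0.75,"tz":0,"ax":0,"ay":0,"az":0,"gripper":0},
    {"tx":0,"ty":0.9,"tz":0,"ax":0,"ay":0,"az":0,"gripper":0},
    {"tx":0,"ty":0.9,"tz":0,"ax":0,"ay":0,"az":0,"gripper":0}
  ]
}}

```text
time_s: 15.1
tool_pos: [0.6419, 0.1184, 0.0966]
ee_rot: [[-0.816, 0.092, 0.571], [0.075, 0.996, -0.053], [-0.574, 0.0, -0.819]]
ft_force: [0.0, -0.8, 0.1]
width: 0.0
grasp_force: 0.0
```

Call:
{"method": "carry_out", "body": {
  "rows": [
    {"tx":0,"ty":0.15,"tz":0,"ax":0,"ay":0,"az":0,"gripper":0},
    {"tx":0,"ty":0.3,"tz":0,"ax":0,"ay":0,"az":0,"gripper":0},
    {"tx":0,"ty":0.45,"tz":0,"ax":0,"ay":0,"az":0,"gripper":0},
    {"tx":0,"ty":0.6,"tz":0,"ax":0,"ay":0,"az":0,"gripper":0},
    {"tx":0,"ty":0.75,"tz":0,"ax":0,"ay":0,"az":0,"gripper":0},
    {"tx":0,"ty":0.75,"tz":0,"ax":0,"ay":0,"az":0,"gripper":0}
  ]
}}

```text
time_s: 15.6
tool_pos: [0.6426, 0.1259, 0.0966]
ee_rot: [[-0.816, 0.092, 0.571], [0.075, 0.996, -0.053], [-0.574, 0.0, -0.819]]
ft_force: [-0.4, 0.0, 0.2]
width: 0.0003
grasp_force: 0.0
```

```bash
python3 go.py -94 -75 121.5
```

```text
t(cm) [-0.07 -6.59  0.  ] rot [0.06 0.01 0.06] ang 0.1 now tip [-94.7  -9.1 121.1] f [-0.4  0.   0.2] q [ 14.  20. 115. -46.  15. -29.] 15.6
```

Call:
{"method": "carry_out", "body": {
  "rows": [
    {"tx":0,"ty":0.15,"tz":0,"ax":0,"ay":0,"az":0,"gripper":0},
    {"tx":0,"ty":0.3,"tz":0,"ax":0,"ay":0,"az":0,"gripper":0},
    {"tx":0,"ty":0.45,"tz":0,"ax":0,"ay":0,"az":0,"gripper":0},
    {"tx":0,"ty":0.6,"tz":0,"ax":0,"ay":0,"az":0,"gripper":0},
    {"tx":0,"ty":0.75,"tz":0,"ax":0,"ay":0,"az":0,"gripper":0},
    {"tx":0,"ty":0.75,"tz":0,"ax":0,"ay":0,"az":0,"gripper":0}
  ]
}}

```text
time_s: 16.1
tool_pos: [0.6432, 0.1334, 0.0965]
ee_rot: [[-0.816, 0.092, 0.571], [0.075, 0.996, -0.053], [-0.574, 0.0, -0.819]]
ft_force: [-0.6, 0.3, -0.2]
width: 0.0
grasp_force: 0.0
```

Call:
{"method": "carry_out", "body": {
  "rows": [
    {"tx":0,"ty":0.15,"tz":0,"ax":0,"ay":0,"az":0,"gripper":0},
    {"tx":0,"ty":0.3,"tz":0,"ax":0,"ay":0,"az":0,"gripper":0},
    {"tx":0,"ty":0.45,"tz":0,"ax":0,"ay":0,"az":0,"gripper":0},
    {"tx":0,"ty":0.6,"tz":0,"ax":0,"ay":0,"az":0,"gripper":0},
    {"tx":0,"ty":0.75,"tz":0,"ax":0,"ay":0,"az":0,"gripper":0},
    {"tx":0,"ty":0.75,"tz":0,"ax":0,"ay":0,"az":0,"gripper":0}
  ]
}}

```text
time_s: 16.6
tool_pos: [0.644, 0.1408, 0.0966]
ee_rot: [[-0.816, 0.092, 0.571], [0.075, 0.996, -0.052], [-0.574, 0.0, -0.819]]
ft_force: [0.7, 0.2, 0.6]
width: 0.0002
grasp_force: 0.0
```

Call:
{"method": "carry_out", "body": {
  "rows": [
    {"tx":0,"ty":0.15,"tz":0,"ax":0,"ay":0,"az":0,"gripper":0},
    {"tx":0,"ty":0.3,"tz":0,"ax":0,"ay":0,"az":0,"gripper":0},
    {"tx":0,"ty":0.45,"tz":0,"ax":0,"ay":0,"az":0,"gripper":0},
    {"tx":0,"ty":0.6,"tz":0,"ax":0,"ay":0,"az":0,"gripper":0},
    {"tx":0,"ty":0.75,"tz":0,"ax":0,"ay":0,"az":0,"gripper":0},
    {"tx":0,"ty":0.75,"tz":0,"ax":0,"ay":0,"az":0,"gripper":0}
  ]
}}

```text
time_s: 17.1
tool_pos: [0.6446, 0.1483, 0.0966]
ee_rot: [[-0.816, 0.092, 0.571], [0.075, 0.996, -0.052], [-0.574, 0.0, -0.819]]
ft_force: [-0.4, -0.3, 0.3]
width: -0.0
grasp_force: 0.0
```

Call:
{"method": "carry_out", "body": {
  "rows": [
    {"tx":0,"ty":0.15,"tz":0,"ax":0,"ay":0,"az":0,"gripper":0},
    {"tx":0,"ty":0.3,"tz":0,"ax":0,"ay":0,"az":0,"gripper":0},
    {"tx":0,"ty":0.45,"tz":0,"ax":0,"ay":0,"az":0,"gripper":0},
    {"tx":0,"ty":0.6,"tz":0,"ax":0,"ay":0,"az":0,"gripper":0},
    {"tx":0,"ty":0.75,"tz":0,"ax":0,"ay":0,"az":0,"gripper":0},
    {"tx":0,"ty":0.75,"tz":0,"ax":0,"ay":0,"az":0,"gripper":0}
  ]
}}

```text
time_s: 17.6
tool_pos: [0.645, 0.1552, 0.0964]
ee_rot: [[-0.816, 0.093, 0.571], [0.076, 0.996, -0.053], [-0.573, -0.0, -0.819]]
ft_force: [-0.6, -1.9, 1.0]
width: 0.0002
grasp_force: 0.9
```

```bash
python3 lid.py
python3 - <<'E'
from cell import bot
from kin import *
from h import cloud
# what the wrist camera sees of the finger's reach, in tool coordinates
s=bot.observe();c=bot.capture("wrist");z=c["z_map"].astype(float);vv,u=np.indices(z.shape)
p=np.stack([(u-c["cx"])/c["fx"]*z,(vv-c["cy"])/c["fy"]*z,z],-1)@c["mount"][:3,:3].T+c["mount"][:3,3]
for r in range(236,300,6):
    k=(z[r]>0)&(abs(p[r,:,1])<.03)&(p[r,:,2]<-.02)&(p[r,:,0]<.03)&(p[r,:,2]>-.1)
    if k.any(): print(r,"y",p[r,k,1].min().round(4),p[r,k,1].max().round(4),"z",p[r,k,2].max().round(4),"x",np.median(p[r,k,0]).round(4))
import cv2;cv2.imwrite("pics/w6.png",c["frame"])
E
```

```text
scene lid angle 0.0257 1665 z@x=0 0.2032
side lid angle 0.0262 630 z@x=0 0.2027
tip [-94.9  20.3 121. ] f [ 0.5 -1.6  1.3] 17.7
254 y -0.006 0.0067 z -0.0351 x 0.01
260 y -0.0114 0.0121 z -0.0336 x 0.0096
266 y -0.0129 0.0135 z -0.0391 x 0.0095
272 y -0.0129 0.0135 z -0.0446 x 0.0095
278 y -0.013 0.0194 z -0.0359 x 0.0066
284 y -0.0132 0.0199 z -0.0379 x 0.0064
290 y -0.0296 0.0292 z -0.02 x 0.0091
296 y -0.0298 0.0294 z -0.0217 x 0.0108
```

View pics/w6.png

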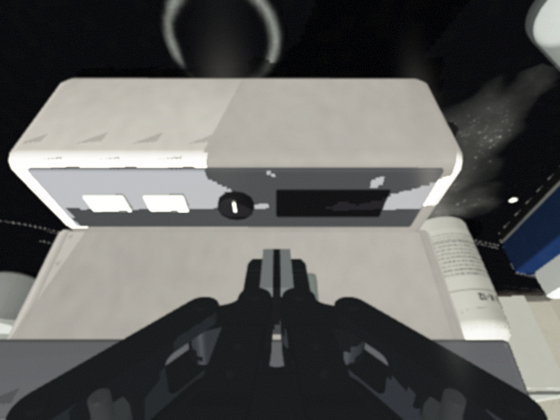

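Contact: the tongue shows as a grey strip at (312,285), right against the finger, with about 2 N sideways. I'll push it about 11 mm to the left.

Call:
{"method": "carry_out", "body": {
  "rows": [
    {"tx":0,"ty":0.12,"tz":0,"ax":0,"ay":0,"az":0,"gripper":0},
    {"tx":0,"ty":0.24,"tz":0,"ax":0,"ay":0,"az":0,"gripper":0},
    {"tx":0,"ty":0.36,"tz":0,"ax":0,"ay":0,"az":0,"gripper":0},
    {"tx":0,"ty":0.48,"tz":0,"ax":0,"ay":0,"az":0,"gripper":0},
    {"tx":0,"ty":0.6,"tz":0,"ax":0,"ay":0,"az":0,"gripper":0},
    {"tx":0,"ty":0.6,"tz":0,"ax":0,"ay":0,"az":0,"gripper":0}
  ]
}}

```text
time_s: 18.25
tool_pos: [0.6459, 0.1614, 0.0965]
ee_rot: [[-0.816, 0.092, 0.571], [0.076, 0.996, -0.053], [-0.574, -0.0, -0.819]]
ft_force: [0.9, -3.2, -0.4]
width: -0.0002
grasp_force: 1.4
```

Call:
{"method": "carry_out", "body": {
  "rows": [
    {"tx":0,"ty":0.12,"tz":0,"ax":0,"ay":0,"az":0,"gripper":0},
    {"tx":0,"ty":0.24,"tz":0,"ax":0,"ay":0,"az":0,"gripper":0},
    {"tx":0,"ty":0.36,"tz":0,"ax":0,"ay":0,"az":0,"gripper":0},
    {"tx":0,"ty":0.48,"tz":0,"ax":0,"ay":0,"az":0,"gripper":0},
    {"tx":0,"ty":0.55,"tz":0,"ax":0,"ay":0,"az":0,"gripper":0},
    {"tx":0,"ty":0.55,"tz":0,"ax":0,"ay":0,"az":0,"gripper":0}
  ]
}}

```text
time_s: 18.75
tool_pos: [0.6461, 0.1668, 0.0963]
ee_rot: [[-0.816, 0.092, 0.571], [0.076, 0.996, -0.053], [-0.573, -0.0, -0.819]]
ft_force: [1.0, -4.4, 0.3]
width: 0.0003
grasp_force: 1.7
```

```bash
python3 lid.py
```

```text
scene lid angle 0.0248 1628 z@x=0 0.2033
side lid angle 0.0248 635 z@x=0 0.203
tip [-95.   31.9 120.9] f [ 0.4 -4.  -0.7] 18.85
```

Call:
{"method": "carry_out", "body": {
  "rows": [
    {"tx":-0.1,"ty":0.03,"tz":-0.14,"ax":0,"ay":0,"az":0,"gripper":0},
    {"tx":-0.2,"ty":0.06,"tz":-0.28,"ax":0,"ay":0,"az":0,"gripper":0},
    {"tx":-0.3,"ty":0.1,"tz":-0.43,"ax":0,"ay":0,"az":0,"gripper":0},
    {"tx":-0.4,"ty":0.1,"tz":-0.57,"ax":0,"ay":0,"az":0,"gripper":0},
    {"tx":-0.48,"ty":0.1,"tz":-0.7,"ax":0,"ay":0,"az":0,"gripper":0},
    {"tx":-0.55,"ty":0.1,"tz":-0.8,"ax":0,"ay":0,"az":0,"gripper":0},
    {"tx":-0.6,"ty":0.1,"tz":-0.86,"ax":0,"ay":0,"az":0,"gripper":0}
  ]
}}

```text
time_s: 19.43
tool_pos: [0.645, 0.1675, 0.1061]
ee_rot: [[-0.817, 0.093, 0.569], [0.076, 0.996, -0.053], [-0.572, -0.001, -0.82]]
ft_force: [-3.6, -2.9, -4.6]
width: 0.0
grasp_force: 3.7
```

```bash
python3 lid.py
```

```text
scene lid angle 0.0493 1541 z@x=0 0.2049
side lid angle 0.05 636 z@x=0 0.2046
tip [-96.1  32.6 130.8] f [-6.  -2.5 -3.9] 19.5333
```

Call:
{"method": "carry_out", "body": {
  "rows": [
    {"tx":-0.1,"ty":0.02,"tz":-0.14,"ax":0,"ay":0,"az":0,"gripper":0},
    {"tx":-0.2,"ty":0.04,"tz":-0.28,"ax":0,"ay":0,"az":0,"gripper":0},
    {"tx":-0.3,"ty":0.06,"tz":-0.43,"ax":0,"ay":0,"az":0,"gripper":0},
    {"tx":-0.4,"ty":0.08,"tz":-0.57,"ax":0,"ay":0,"az":0,"gripper":0},
    {"tx":-0.5,"ty":0.1,"tz":-0.71,"ax":0,"ay":0,"az":0,"gripper":0},
    {"tx":-0.6,"ty":0.1,"tz":-0.86,"ax":0,"ay":0,"az":0,"gripper":0},
    {"tx":-0.7,"ty":0.1,"tz":-1.0,"ax":0,"ay":0,"az":0,"gripper":0}
  ]
}}

```text
time_s: 20.12
tool_pos: [0.6448, 0.1676, 0.1181]
ee_rot: [[-0.817, 0.094, 0.568], [0.076, 0.996, -0.055], [-0.571, -0.002, -0.821]]
ft_force: [-4.5, -4.5, -5.0]
width: -0.0002
grasp_force: 4.2
```

```bash
python3 lid.py
```

```text
scene lid angle 0.1153 1314 z@x=0 0.21
side lid angle 0.1227 622 z@x=0 0.2099
tip [-96.3  32.7 143. ] f [-6.1 -5.1 -4.2] 20.2167
```

Call:
{"method": "carry_out", "body": {
  "rows": [
    {"tx":-0.1,"ty":0,"tz":-0.14,"ax":0,"ay":0,"az":0,"gripper":0},
    {"tx":-0.2,"ty":0,"tz":-0.28,"ax":0,"ay":0,"az":0,"gripper":0},
    {"tx":-0.3,"ty":0,"tz":-0.43,"ax":0,"ay":0,"az":0,"gripper":0},
    {"tx":-0.4,"ty":0,"tz":-0.57,"ax":0,"ay":0,"az":0,"gripper":0},
    {"tx":-0.5,"ty":0,"tz":-0.71,"ax":0,"ay":0,"az":0,"gripper":0},
    {"tx":-0.6,"ty":0,"tz":-0.86,"ax":0,"ay":0,"az":0,"gripper":0},
    {"tx":-0.7,"ty":0,"tz":-1.0,"ax":0,"ay":0,"az":0,"gripper":0}
  ]
}}

```text
time_s: 20.8
tool_pos: [0.6453, 0.1675, 0.1305]
ee_rot: [[-0.817, 0.094, 0.569], [0.076, 0.996, -0.055], [-0.571, -0.002, -0.821]]
ft_force: [-2.7, -5.5, -5.3]
width: 0.0001
grasp_force: 3.4
```

```bash
sed -i 's/<.24)/<.28)/' lid.py; python3 lid.py
```

```text
scene lid angle 0.1849 1105 z@x=0 0.2154
side lid angle 0.1898 583 z@x=0 0.2157
tip [-95.7  32.8 155.5] f [-3.4 -6.4 -4.4] 20.9
```

Lid at about 0.22, past the catch for good. I'll let the tongue spring back gently by moving right, then swing the lid up.

Call:
{"method": "carry_out", "body": {
  "rows": [
    {"tx":0,"ty":-0.4,"tz":0,"ax":0,"ay":0,"az":0,"gripper":0},
    {"tx":0,"ty":-0.8,"tz":0,"ax":0,"ay":0,"az":0,"gripper":0},
    {"tx":0,"ty":-1.2,"tz":0,"ax":0,"ay":0,"az":0,"gripper":0},
    {"tx":0,"ty":-1.6,"tz":0,"ax":0,"ay":0,"az":0,"gripper":0},
    {"tx":0,"ty":-2.0,"tz":0,"ax":0,"ay":0,"az":0,"gripper":0},
    {"tx":-0.75,"ty":-2.2,"tz":-0.75,"ax":0,"ay":0,"az":0,"gripper":0},
    {"tx":-1.5,"ty":-2.2,"tz":-1.5,"ax":0,"ay":0,"az":0,"gripper":0},
    {"tx":-2.27,"ty":-2.2,"tz":-2.25,"ax":0,"ay":0,"az":0,"gripper":0}
  ]
}}

```text
time_s: 21.57
tool_pos: [0.651, 0.1478, 0.1644]
ee_rot: [[-0.814, 0.09, 0.573], [0.075, 0.996, -0.05], [-0.576, 0.002, -0.818]]
ft_force: [-1.2, -1.2, -3.3]
width: -0.0002
grasp_force: 1.0
```

Call:
{"method": "carry_out", "body": {
  "rows": [
    {"tx":-0.7,"ty":0,"tz":-0.5,"ax":0,"ay":0,"az":0,"gripper":0},
    {"tx":-1.4,"ty":0,"tz":-0.95,"ax":0,"ay":0,"az":0,"gripper":0},
    {"tx":-2.1,"ty":0,"tz":-1.43,"ax":0,"ay":0,"az":0,"gripper":0},
    {"tx":-2.85,"ty":0,"tz":-1.91,"ax":0,"ay":0,"az":0,"gripper":0},
    {"tx":-3.7,"ty":0,"tz":-2.28,"ax":0,"ay":0,"az":0,"gripper":0},
    {"tx":-4.5,"ty":0,"tz":-2.65,"ax":0,"ay":0,"az":0,"gripper":0},
    {"tx":-5.3,"ty":0,"tz":-2.97,"ax":0,"ay":0,"az":0,"gripper":0},
    {"tx":-6.12,"ty":0,"tz":-3.29,"ax":0,"ay":0,"az":0,"gripper":0}
  ]
}}

```text
time_s: 22.23
tool_pos: [0.6821, 0.1438, 0.226]
ee_rot: [[-0.815, 0.092, 0.572], [0.076, 0.996, -0.052], [-0.574, 0.001, -0.819]]
ft_force: [-1.0, 1.8, -3.9]
width: 0.0002
grasp_force: 1.1
```

```bash
python3 go.py -34.4 11 274; python3 go.py -17.5 11 286.6
python3 - <<'E'
from cell import bot
import cv2
c=bot.capture("side");cv2.imwrite("pics/side7.png",cv2.resize(c["frame"][100:280,160:400],None,fx=3,fy=3))
E
```

```text
t(cm) [-3.19 -0.15 -0.62] rot [0.08 0.05 0.05] ang 0.1 now tip [-57.   12.4 250.6] f [-1.   1.8 -3.9] q [ 15.  13. 101. -21.  34. -56.] 22.2333
t(cm) [-5.3  -0.15 -0.68] rot [0.08 0.05 0.05] ang 0.1 now tip [-57.   12.4 250.6] f [-1.   1.8 -3.9] q [ 15.  13. 101. -21.  34. -56.] 22.2333
```

View pics/side7.png

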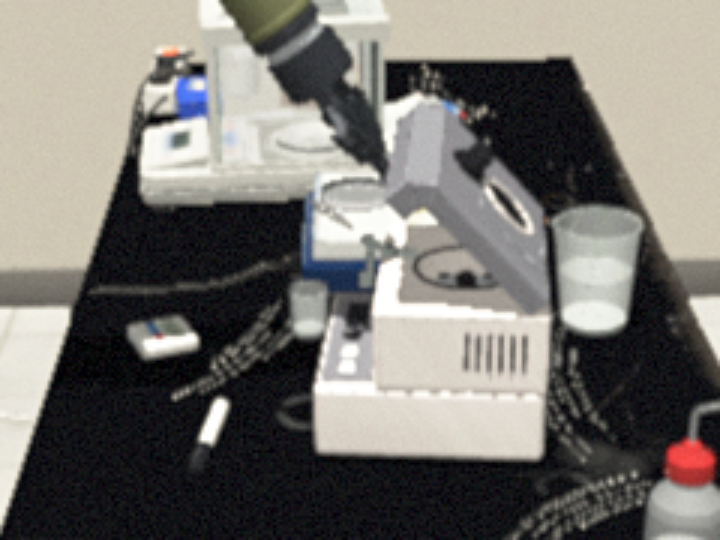

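The lid is open to about 0.8 rad, with the fingertips under its lip at (385,170). I'll continue the swing.

Call:
{"method": "carry_out", "body": {
  "rows": [
    {"tx":-0.8,"ty":0,"tz":-0.16,"ax":0,"ay":0,"az":0,"gripper":0},
    {"tx":-1.6,"ty":0,"tz":-0.32,"ax":0,"ay":0,"az":0,"gripper":0},
    {"tx":-2.4,"ty":0,"tz":-0.48,"ax":0,"ay":0,"az":0,"gripper":0},
    {"tx":-3.2,"ty":0,"tz":-0.62,"ax":0,"ay":0,"az":0,"gripper":0},
    {"tx":-3.9,"ty":0,"tz":-0.65,"ax":0,"ay":0,"az":0,"gripper":0},
    {"tx":-4.6,"ty":0,"tz":-0.68,"ax":0,"ay":0,"az":0,"gripper":0},
    {"tx":-5.3,"ty":0,"tz":-0.68,"ax":0,"ay":0,"az":0,"gripper":0},
    {"tx":-5.3,"ty":0,"tz":-0.68,"ax":0,"ay":0,"az":0,"gripper":0}
  ]
}}

```text
time_s: 22.95
tool_pos: [0.7228, 0.1398, 0.2626]
ee_rot: [[-0.814, 0.092, 0.574], [0.076, 0.996, -0.053], [-0.576, 0.001, -0.817]]
ft_force: [-0.9, -0.5, -0.5]
width: 0.0002
grasp_force: 0.0
```

```bash
cat > ang.py <<'E'
from cell import bot
from kin import *
from h import cloud
c,s_=np.cos(v[2]),np.sin(v[2])
from scipy.stats import linregress
P=cloud(bot.capture("side")).reshape(-1,3);P=P[np.isfinite(P).all(1)];D=P[:,:2]-v[:2]
L=np.c_[D@[c,s_],D@[-s_,c],P[:,2]]
# right-hand side face of the lid (y ~ -115), lying above the housing: its outline gives the tilt
k=(abs(L[:,1]+.115)<.006)&(L[:,2]>.18)&(L[:,0]>-.15)&(L[:,0]<.15);m=L[k]
q=np.linalg.svd(m[:,[0,2]]-m[:,[0,2]].mean(0))[2][0];print("n",len(m),"long axis angle",np.arctan2(abs(q[1]),abs(q[0])).round(3),"min",m.min(0).round(3),"max",m.max(0).round(3))
s=bot.observe();print("tip",(w2l(s["tool_pos"]+TIP*s["ee_rot"][:,2])*1000).round(1),"f",s["ft_force"].round(1),s["time_s"])
E
python3 ang.py
```

```text
n 586 long axis angle 1.032 min [-0.019 -0.121  0.18 ] max [ 0.095 -0.109  0.33 ]
tip [-16.7  12.2 286.8] f [-0.3 -0.1  0.2] 23.0
```

Call:
{"method": "carry_out", "body": {
  "rows": [
    {"tx":0.8,"ty":0,"tz":-0.57,"ax":0,"ay":0,"az":0,"gripper":0},
    {"tx":2.4,"ty":0,"tz":-1.7,"ax":0,"ay":0,"az":0,"gripper":0},
    {"tx":4.8,"ty":0,"tz":-3.4,"ax":0,"ay":0,"az":0,"gripper":0},
    {"tx":7.2,"ty":0,"tz":-5.1,"ax":0,"ay":0,"az":0,"gripper":0},
    {"tx":8.2,"ty":0,"tz":-5.7,"ax":0,"ay":0,"az":0,"gripper":0},
    {"tx":8.2,"ty":0,"tz":-5.7,"ax":0,"ay":0,"az":0,"gripper":0},
    {"tx":8.2,"ty":0,"tz":-5.7,"ax":0,"ay":0,"az":0,"gripper":0},
    {"tx":8.2,"ty":0,"tz":-5.7,"ax":0,"ay":0,"az":0,"gripper":0}
  ]
}}

```text
time_s: 23.67
tool_pos: [0.6224, 0.1496, 0.2616]
ee_rot: [[-0.814, 0.092, 0.573], [0.076, 0.996, -0.052], [-0.575, 0.001, -0.818]]
ft_force: [0.4, 0.1, 0.1]
width: 0.0001
grasp_force: 0.0
```

```bash
python3 ang.py
python3 - <<'E'
from cell import bot
import cv2
c=bot.capture("side");cv2.imwrite("pics/side8.png",cv2.resize(c["frame"][100:280,160:400],None,fx=3,fy=3))
E
```

```text
n 578 long axis angle 1.025 min [-0.019 -0.121  0.18 ] max [ 0.095 -0.109  0.331]
tip [-116.8   12.4  285.9] f [ 0.2 -0.5  0.3] 23.7167
```

View pics/side8.png

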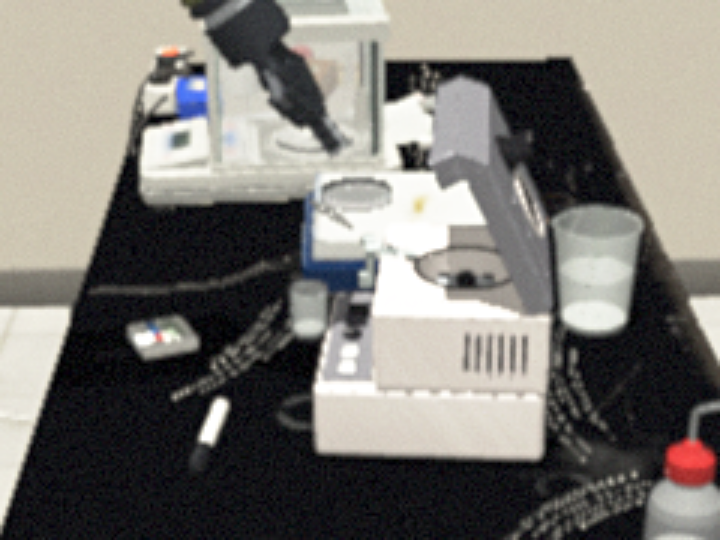

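The lid stands wide open by itself (leaning edge from (440,180) to (550,310)), the gripper is clear, and the marker and beaker are where they were. I'll hand it in.

```bash
python3 -c "
from cell import bot
print(bot.job_done())"
```

```text
the job is handed in; nothing more can be done
None
```

The centrifuge is open and the job is handed in at about 24 s, though no verdict came back: latch turned to about 1.38 rad, safety catch pushed and released, and the lid standing by itself at about 1.15 rad (from camera depth), with the gripper clear and no contact with the bottle, beaker or marker.

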